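Lock the carton stand's tilt and load it

TASK

The tilt of the carton stand has been set, with a thin nut on each of its two studs: lock it by running the full-height nut on each stud down onto the thin nut and then tightening it one flat (a sixth of a turn) more. Only when both are locked, stack all the cartons on the sloping deck in one pile, half-way across it, each with its length up the slope, squarely on the one below and butted against the backstop. Leave everything else on the bench where it is.

Things in the scene. Friction and masses are not known exactly. Their poses are not given: they have to be found in the camera images.
- deck: sloping bare metal deck of the carton stand, 270 along the slope, 200 wide, with a backstop plate (160 wide, 225 tall, square to the deck) along its lower edge, nearest the robot. Origin: on the deck's top face at the foot of the backstop's inner face, half-way across, 50 above the table. x runs up the 14 degree slope away from the backstop, y across, z square out of the deck. Fixed.
- left_nut_mid (a point): centre of the full-height steel hexagon nut on the left stud (+y side, beside the deck's upper edge): 46 across flats, 53 across corners, 25 tall. Its z is up, along the stud; its own +y and -y face two of the six flats. The stud, 30 thick, sticks out 4 to 12 above it. Right-hand thread: clockwise seen from above takes it down, 6 per turn. The fingers can pass round it when open.
- left_thin_top (a point): centre of the top face of the thin first nut on the left stud, under the full nut: same hexagon, 16 tall, fixed, its flats not usually in line with the full nut's. Keep the fingertips above this height so that they grip the full nut only. The deck's edge and lug beside it are lower.
- left_run (a joint): how far the left full nut has been run down, rad of clockwise turning: it turns easily (0.08 N m), and at 8.0 it rests on the thin nut. Starts between 0 and 2.
- left_nut (a joint): how far the left full nut has been tightened beyond that contact, rad clockwise: it starts at 0, moves only once the nut rests on the thin nut, is stiff (0.6 N m), stays where it is left and comes to a dead stop at 1.6. One flat is 1.05. The nut's whole turning is the sum of this and left_run.
- right_nut_mid (a point): centre of the full-height steel hexagon nut on the right stud (-y side, beside the deck's upper edge): 46 across flats, 53 across corners, 25 tall. Its z is up, along the stud; its own +y and -y face two of the six flats. The stud, 30 thick, sticks out 4 to 12 above it. Right-hand thread: clockwise seen from above takes it down, 6 per turn. The fingers can pass round it when open.
- right_thin_top (a point): centre of the top face of the thin first nut on the right stud, under the full nut: same hexagon, 16 tall, fixed, its flats not usually in line with the full nut's. Keep the fingertips above this height so that they grip the full nut only. The deck's edge and lug beside it are lower.
- right_run (a joint): how far the right full nut has been run down, rad of clockwise turning: it turns easily (0.08 N m), and at 8.0 it rests on the thin nut. Starts between 0 and 2.
- right_nut (a joint): how far the right full nut has been tightened beyond that contact, rad clockwise: it starts at 0, moves only once the nut rests on the thin nut, is stiff (0.6 N m), stays where it is left and comes to a dead stop at 1.6. One flat is 1.05. The nut's whole turning is the sum of this and right_run.
- carton_a_mid (a point): centre of a closed plain cardboard carton with paper tape, 130 x 56 x 56 (x is its long axis), about 0.3 kg, lying at first on the open table to the right (-y) of the stand, x 0.44 to 0.63 m and y -0.34 to -0.16 m, on one of its long faces; may be absent. The cartons are all alike, their order does not matter, nor which long face is down.
- carton_b_mid (a point): centre of a closed plain cardboard carton with paper tape, 130 x 56 x 56 (x is its long axis), about 0.3 kg, lying at first on the open table to the right (-y) of the stand, x 0.44 to 0.63 m and y -0.34 to -0.16 m, on one of its long faces; may be absent. The cartons are all alike, their order does not matter, nor which long face is down.
- carton_c_mid (a point): centre of a closed plain cardboard carton with paper tape, 130 x 56 x 56 (x is its long axis), about 0.3 kg, lying at first on the open table to the right (-y) of the stand, x 0.44 to 0.63 m and y -0.34 to -0.16 m, on one of its long faces; may be absent. The cartons are all alike, their order does not matter, nor which long face is down.
- carton_d_mid (a point): centre of a closed plain cardboard carton with paper tape, 130 x 56 x 56 (x is its long axis), about 0.3 kg, lying at first on the open table to the right (-y) of the stand, x 0.44 to 0.63 m and y -0.34 to -0.16 m, on one of its long faces; may be absent. The cartons are all alike, their order does not matter, nor which long face is down.
- mixer_tap: not part of the job, leave alone: a chrome mixer tap standing on a round flange, 160 tall; origin at its underside.
- mains_plug: not part of the job, leave alone: a red and grey round industrial mains plug, 130 long, lying; origin at its underside.
- ball_lever: not part of the job, leave alone: a steel lever with a black ball end, 170 long, lying; origin at its underside.
- spanner: not part of the job, leave alone: a 220 long open spanner, lying; origin at its underside.
- screwdriver: not part of the job, leave alone: a 200 long screwdriver, lying; origin at its underside.
- cleaner: not part of the job, leave alone: a white bottle, 70 wide and 190 tall; origin at its underside.
- grease_tin: not part of the job, leave alone: a low metal tin, 84 wide and 70 tall; origin at its underside.
- tape_roll: not part of the job, leave alone: a grey roll of tape, 100 wide and 45 tall, lying flat; origin at its underside.
Mind the look-alikes: they are no part of the job. What is shaped like the part that bears carton_b_mid but pink is not meant.

How it is judged:
By the outcome, as a careful person would: the job done as asked, in the order asked, and still so for the second after the job is handed in, with the robot touching nothing.
Of carton_a, carton_b, carton_c, carton_d only 2 to 4 are there at a start; the rules pass over those that are not, and their reading is None.
At some moment in a run one of carton_a, carton_b, carton_c, carton_d may be knocked a few centimetres aside while the robot is not near it.
Once in a run the grip may slacken for a moment while it holds something.
It also fails if it takes over 210 s, if anything falls off the work surface, if the arm or the gripper's body presses on something with over 40 N, if the wrist force passes 120 N, or if a joint passes its speed limit or range.

ROBOT

A 6-joint arm with a two-finger parallel gripper is mounted at the origin on the work surface. World frame = base frame: x ahead of the robot, y to its left, z up, the work surface at z = 0. Lengths are in m, angles in degrees, forces in N, time in s.
With the tool pointing down it reaches from about 0.4 to 0.925 m from the base axis. Payload 3.4 kg.
Tool frame: the origin (TCP) lies at the very end of the fingers, on their centre line; the grasp point (between the pads) lies 19 mm behind it; z points along the fingers, y is the line along which they close (so a half turn about z gives the same grasp; the last joint's range is limited). The gripper opens to 85 mm and grips with 20 to 120 N. Pads are 22 mm wide; open, the fingers measure 114 mm over their backs; the gripper's body (76 mm by 85 mm) begins 54 mm behind the grasp point. The pads swing forward as they close: fully open they stand 13 mm farther back than shut.
Start: joints at [72.737, 17.578, 86.31, -0, 76.112, -4.211], TCP at [0.13, 0.56, 0.231] pointing down, gripper open.
Joint ranges: [-179.03, 179.03], [-60, 130.46], [8.19, 133.38], [-81.62, 261.62], [5.75, 156.47], [-153.77, 153.77]. Speed limits (degrees/s): [147.25, 147.25, 180, 180, 180, 180].

INTERFACE

Orientations are given as a 3x3 rotation matrix whose columns are the frame's x, y, z axes.
In Python, from cell import manip gives the robot as it stands.
- The arm moves only by the tool apply_moves, never from a script. Its argument "targets" is a list of rows, each an object of numbers: "grip": the closure, from -1 (fully open) to 1 (shut); "dx", "dy", "dz": the shift along the world's x, y, z in cm; "twist": the turn about the world's z in rad. A call has 1 to 12 rows; each row is the pose to reach, as a shift and turn from the pose commanded when the call began; what a row does not reach only later rows make up. A row lasts 1/8 s, in which the tool goes at most 62.5 mm and 10.7 degrees, less where a joint would pass 70% of its speed; a pose out of reach is approached as far as the arm can. A call with a gripper value outside its range is refused whole. The fingers move at their own pace and stop on an object; "squeeze" is the grip in N (left out, the last holds). Time passes only in rows, so rows that repeat a pose let the fingers close. It gives the time, the measured TCP pose, the force, the opening and the grip force at its end, in the units of the state.
- manip.read_state(): the state, without advancing time (a new reading comes with each control period).
- manip.camera(name): name is "scene" or "top"; returns a dict with "frame" (480x640x3 uint8, red, green, blue), "mtx" (3x3 intrinsics, pixels), "T" (4x4, takes a point from camera to world coordinates). Camera axes: x right, y down, z forward; pixel columns grow to the right and rows downward; lengths in m; the calibration is good to about 2 mm. A picture is of the moment at which its call begins. There is no depth.
- manip.finish_job(): hands the job in; it is judged then, once.
The state is a dict: "time_s": time; "joint_pos": joint angles; "joint_velocities": joint speeds; "tau": joint torques, N m; "tcp_pos": TCP position; "ee_rot": TCP orientation; "force": force on the tool from outside, world axes, zero at the start; "moment": the same for the moment, N m; "width": finger opening in m; "finger_force": force on a finger pad.
Only numpy, scipy, OpenCV 4.12 (cv2) and the standard library are available. Lean on these libraries where they do the work, as an engineer would, in place of code of your own. Each camera call takes 0.05 s, during which the arm holds its last target. There are 200 camera calls.

## Working session

There is one attempt and no reset: what is moved stays moved. The work goes in short steps, Python scripts to look and compute and a tool call to move; the robot and the scene stay as the last step left them, time stands still between calls to the robot, and variables do not carry over. Pictures are saved under pics/ and viewed, at most 14 in all, crops included, and the job is handed in when it is done.

Besides the shell and the picture viewer there is one more tool, called after "Call:" as name(argument=value, ...) on one line, values as JSON. apply_moves: Moves the arm, as the interface text tells. Its arguments: {"type":"object","properties":{"targets":{"type":"array","items":{"type":"object","properties":{"grip":{"type":"number"},"dx":{"type":"number"},"dy":{"type":"number"},"dz":{"type":"number"},"twist":{"type":"number"}}}},"squeeze":{"type":"number"}},"required":["targets"]}

```bash
mkdir -p pics; ls; cat > h.py <<'E'
import numpy as np, cv2
from cell import manip
def shot(name,fn=None):
    c=manip.camera(name); 
    im=cv2.cvtColor(c["frame"],cv2.COLOR_RGB2BGR)
    np.savez(f"/tmp/{name}.npz",im=im,mtx=c["mtx"],T=c["T"])
    if fn: cv2.imwrite("pics/"+fn,im)
    return im,np.array(c["mtx"]),np.array(c["T"])
def ray(px,K,T):
    d=T[:3,:3]@np.linalg.solve(K,[px[0],px[1],1.]); return T[:3,3],d/np.linalg.norm(d)
def onz(px,K,T,z):
    o,d=ray(px,K,T); return o+d*(z-o[2])/d[2]
def proj(p,K,T):
    q=K@(T[:3,:3].T@(np.asarray(p)-T[:3,3])); return q[:2]/q[2]
def tri(p1,c1,p2,c2):
    o1,d1=ray(p1,*c1);o2,d2=ray(p2,*c2)
    s=np.linalg.lstsq(np.c_[d1,-d2],o2-o1,rcond=None)[0]
    a,b=o1+d1*s[0],o2+d2*s[1]; return (a+b)/2,np.linalg.norm(a-b)
def st():
    s=manip.read_state(); R=np.array(s["ee_rot"])
    print("t",round(s["time_s"],2),"tcp",np.round(s["tcp_pos"],4),"yaw(y)",np.round(np.degrees(np.arctan2(R[1,1],R[0,1])),2),"z",np.round(R[:,2],3),"w",round(s["width"],4),"ff",np.round(s["finger_force"],1),"F",np.round(s["force"],1),"M",np.round(s["moment"],2),"J",np.round(s["joint_pos"],1))
E
python3 - <<'E'
from h import *
for n in("scene","top"):
    im,K,T=shot(n,n+"0.png"); print(n,np.round(K,1).tolist(),np.round(T,3).tolist())
st()
E
```

```text
pics
scene [[505.9, 0.0, 330.1], [0.0, 505.9, 236.2], [0.0, 0.0, 1.0]] [[-0.772, 0.476, -0.422, 1.136], [0.636, 0.577, -0.512, 0.74], [-0.0, -0.664, -0.748, 1.198], [0.0, 0.0, 0.0, 1.0]]
top [[516.5, 0.0, 324.4], [0.0, 516.5, 235.0], [0.0, 0.0, 1.0]] [[-0.019, -0.986, 0.168, 0.267], [-1.0, 0.018, -0.007, -0.011], [0.004, -0.169, -0.986, 1.468], [0.0, 0.0, 0.0, 1.0]]
t 0.1 tcp [0.1297 0.5595 0.2305] yaw(y) 76.95 z [-0.001 -0.002 -1.   ] w 0.0854 ff 0.0 F [ 0.4 -0.7  0.2] M [ 0.08  0.01 -0.01] J [72.7 17.6 86.4 -0.  76.1 -4.2]
```

View pics/scene0.png

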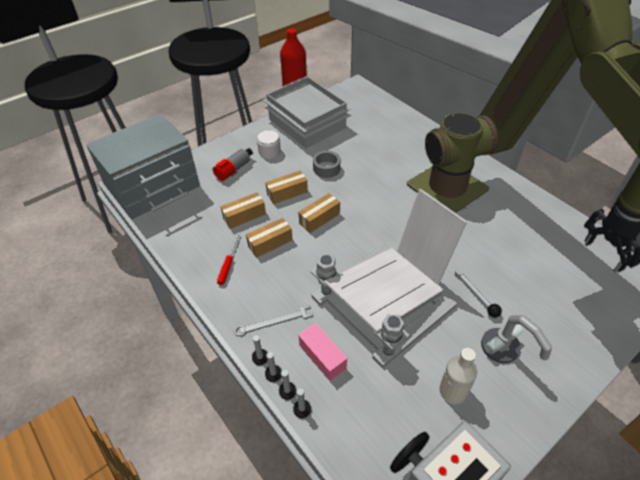

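View pics/top0.png

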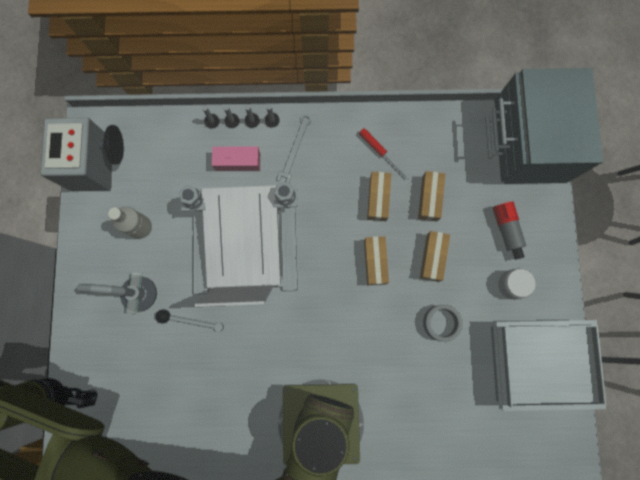

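```bash
python3 - <<'E'
from h import *
r=[]
for n,cs in(("scene",[(326,268),(392,330)]),("top",[(283,195),(191,199)])):
    im=np.load(f"/tmp/{n}.npz")["im"]
    r.append(np.hstack([cv2.resize(im[y-25:y+25,x-33:x+33],(396,300),interpolation=cv2.INTER_CUBIC) for x,y in cs]))
cv2.imwrite("pics/c1.png",np.vstack(r))
E
```

```text
(no output)
```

View pics/c1.png

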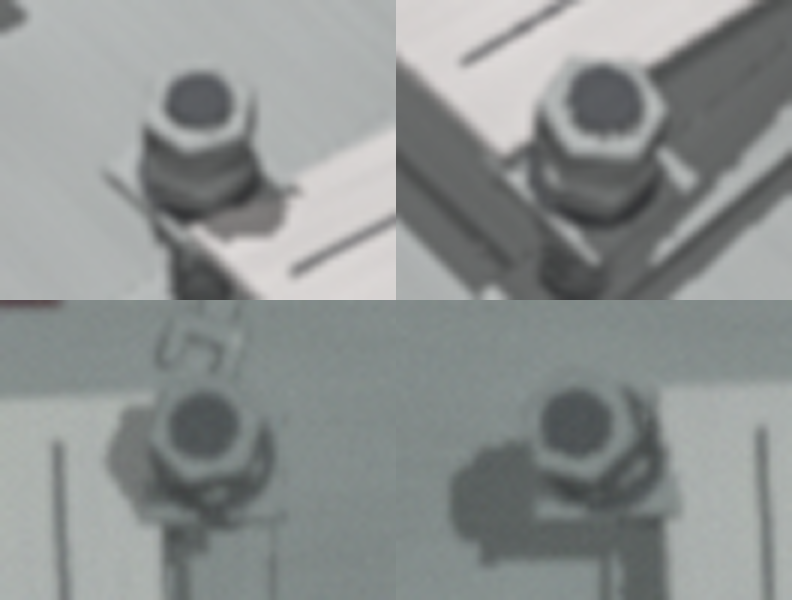

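```bash
python3 - <<'E'
from h import *
C={}
for n in("scene","top"):
    d=np.load(f"/tmp/{n}.npz"); C[n]=(d["mtx"],d["T"],d["im"])
for nm,a,b in(("R",(326,259.7),(283.8,190.8)),("L",(393.5,321.7),(188.2,194.5))):
    print(nm,tri(a,C["scene"][:2],b,C["top"][:2]))
r=[]
for n,cs in(("scene",[(326,262),(393,324)]),("top",[(283,192),(188,196)])):
    im=C[n][2]
    row=[]
    for x,y in cs:
        c=cv2.resize(im[y-15:y+15,x-20:x+20],(400,300),interpolation=cv2.INTER_CUBIC)
        row.append(cv2.normalize(c,None,0,255,cv2.NORM_MINMAX))
    r.append(np.hstack(row))
cv2.imwrite("pics/c2.png",np.vstack(r))
E
```

```text
R (array([0.60967694, 0.0841858 , 0.15654828]), np.float64(0.0015053645807630168))
L (array([0.60469197, 0.33394756, 0.15498974]), np.float64(0.0015275635622879723))
```

View pics/c2.png

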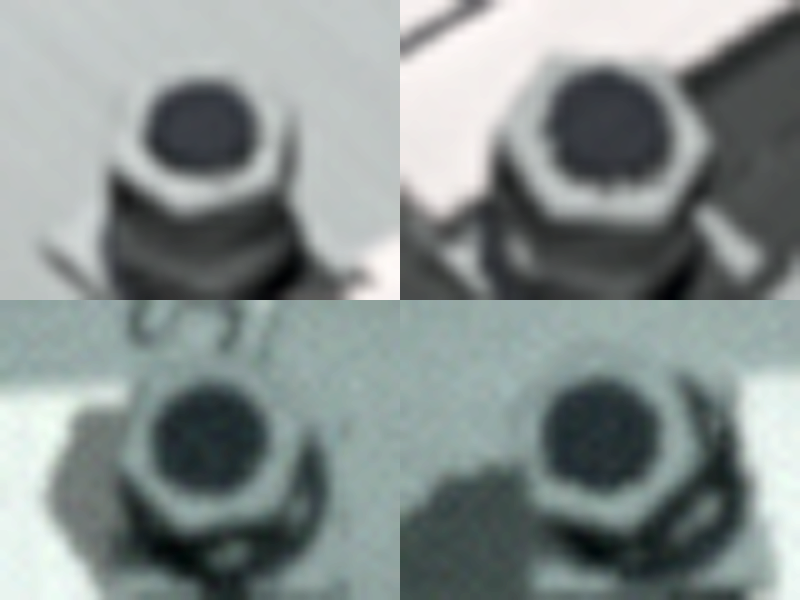

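```bash
python3 - <<'E'
from h import *
C={n:(np.load(f"/tmp/{n}.npz")["mtx"],np.load(f"/tmp/{n}.npz")["T"]) for n in("scene","top")}
D={("R","scene"):((306,247),[(110,160),(178,212),(275,190),(293,110)]),
("L","scene"):((373,309),[(100,130),(145,215),(262,220),(310,140),(150,55)]),
("R","top"):((263,177),[(122,140),(195,228),(285,200),(305,115)]),
("L","top"):((168,181),[(133,205),(232,220),(300,135),(275,65)])}
ctr={"R":(.6097,.0842),"L":(.6047,.3339)}
for z in(.144,.150):
  for (s,n),(o,ps) in D.items():
    out=[]
    for p in ps:
        q=onz((o[0]+p[0]/10-.5,o[1]+p[1]/10-.5),*C[n],z)[:2]-ctr[s]
        out.append((round(np.hypot(*q)*1e3,1),round(np.degrees(np.arctan2(q[1],q[0]))%60,1)))
    print(z,s,n,out)
E
```

```text
0.144 R scene [(np.float64(24.6), np.float64(19.5)), (np.float64(18.3), np.float64(30.1)), (np.float64(21.6), np.float64(53.7)), (np.float64(29.9), np.float64(56.5))]
0.144 L scene [(np.float64(25.3), np.float64(3.8)), (np.float64(22.2), np.float64(7.8)), (np.float64(21.9), np.float64(26.3)), (np.float64(26.8), np.float64(30.1)), (np.float64(30.5), np.float64(10.6))]
0.144 R top [(np.float64(24.9), np.float64(18.3)), (np.float64(19.8), np.float64(44.8)), (np.float64(22.1), np.float64(57.0)), (np.float64(26.4), np.float64(54.6))]
0.144 L top [(np.float64(25.5), np.float64(3.1)), (np.float64(19.0), np.float64(14.5)), (np.float64(22.5), np.float64(40.8)), (np.float64(27.8), np.float64(27.2))]
0.15 R scene [(np.float64(24.8), np.float64(30.7)), (np.float64(22.7), np.float64(34.5)), (np.float64(24.1), np.float64(43.5)), (np.float64(27.3), np.float64(48.2))]
0.15 L scene [(np.float64(25.2), np.float64(12.4)), (np.float64(25.5), np.float64(12.1)), (np.float64(24.4), np.float64(19.5)), (np.float64(25.4), np.float64(22.1)), (np.float64(27.2), np.float64(15.0))]
0.15 R top [(np.float64(24.1), np.float64(21.7)), (np.float64(21.2), np.float64(47.0)), (np.float64(23.2), np.float64(54.4)), (np.float64(26.0), np.float64(51.1))]
0.15 L top [(np.float64(25.0), np.float64(8.0)), (np.float64(20.9), np.float64(17.6)), (np.float64(23.7), np.float64(36.5)), (np.float64(27.3), np.float64(22.7))]
```

Call:
apply_moves(targets=[{"dx": 4,"dy": -2,"dz": 0,"twist": 0.15,"grip": -1},{"dx": 9,"dy": -4.2,"twist": 0.3,"grip": -1},{"dx": 14,"dy": -6.6,"twist": 0.45,"grip": -1},{"dx": 19,"dy": -9,"twist": 0.6,"grip": -1},{"dx": 24,"dy": -11.4,"twist": 0.75,"grip": -1},{"dx": 29,"dy": -13.8,"twist": 0.9,"grip": -1},{"dx": 34,"dy": -16.2,"twist": 1.05,"grip": -1},{"dx": 39,"dy": -18.6,"twist": 1.2,"grip": -1},{"dx": 43.5,"dy": -20.7,"twist": 1.35,"grip": -1},{"dx": 46.5,"dy": -22,"twist": 1.5,"grip": -1},{"dx": 47.5,"dy": -22.6,"twist": 1.57,"grip": -1},{"dx": 47.5,"dy": -22.6,"twist": 1.57,"grip": -1}])

```text
invalid input at $.targets[1]: expected keys grip, dx, dy, dz, twist
```

Call:
apply_moves(targets=[{"dx": 4,"dy": -2,"dz": 0,"twist": 0.15,"grip": -1},{"dx": 9,"dy": -4.2,"dz": 0,"twist": 0.3,"grip": -1},{"dx": 14,"dy": -6.6,"dz": 0,"twist": 0.45,"grip": -1},{"dx": 19,"dy": -9,"dz": 0,"twist": 0.6,"grip": -1},{"dx": 24,"dy": -11.4,"dz": 0,"twist": 0.75,"grip": -1},{"dx": 29,"dy": -13.8,"dz": 0,"twist": 0.9,"grip": -1},{"dx": 34,"dy": -16.2,"dz": 0,"twist": 1.05,"grip": -1},{"dx": 39,"dy": -18.6,"dz": 0,"twist": 1.2,"grip": -1},{"dx": 43.5,"dy": -20.7,"dz": 0,"twist": 1.35,"grip": -1},{"dx": 46.5,"dy": -22,"dz": 0,"twist": 1.5,"grip": -1},{"dx": 47.5,"dy": -22.6,"dz": 0,"twist": 1.57,"grip": -1},{"dx": 47.5,"dy": -22.6,"dz": 0,"twist": 1.57,"grip": -1}])

```text
time_s: 1.6
tcp_pos: [0.6054, 0.3332, 0.2303]
ee_rot: [[-0.229, -0.973, -0.001], [-0.973, 0.229, -0.001], [0.001, 0.001, -1.0]]
force: [-0.4, 0.4, -0.5]
width: 0.0855
finger_force: 0.0
```

```bash
python3 -c "
from h import *
st()"
```

```text
t 1.6 tcp [0.6054 0.3332 0.2303] yaw(y) 166.76 z [-0.001 -0.001 -1.   ] w 0.0855 ff 0.0 F [-0.4  0.4 -0.5] M [-0.03 -0.02 -0.  ] J [  25.3   27.    71.1   -0.    82.  -141.4]
```

Call:
apply_moves(targets=[{"dx": 0,"dy": 0,"dz": -4,"twist": 0,"grip": -1},{"dx": 0,"dy": 0,"dz": -7,"twist": 0,"grip": -1},{"dx": 0,"dy": 0,"dz": -9.2,"twist": 0,"grip": -1},{"dx": 0,"dy": 0,"dz": -10.2,"twist": 0,"grip": -1},{"dx": 0,"dy": 0,"dz": -10.2,"twist": 0,"grip": -1}], squeeze=60)

```text
time_s: 2.22
tcp_pos: [0.6039, 0.3344, 0.1288]
ee_rot: [[-0.227, -0.974, -0.002], [-0.974, 0.227, -0.001], [0.001, 0.001, -1.0]]
force: [-0.4, -0.1, 0.3]
width: 0.0856
finger_force: 0.0
```

Call:
apply_moves(targets=[{"dx": 0,"dy": 0,"dz": 0,"twist": 0,"grip": 1},{"dx": 0,"dy": 0,"dz": 0,"twist": 0,"grip": 1},{"dx": 0,"dy": 0,"dz": 0,"twist": 0,"grip": 1},{"dx": 0,"dy": 0,"dz": 0,"twist": 0,"grip": 1},{"dx": 0,"dy": 0,"dz": 0,"twist": 0,"grip": 1},{"dx": 0,"dy": 0,"dz": 0,"twist": 0,"grip": 1},{"dx": 0,"dy": 0,"dz": 0,"twist": 0,"grip": 1}], squeeze=60)

```text
time_s: 3.1
tcp_pos: [0.6056, 0.3345, 0.1308]
ee_rot: [[-0.227, -0.974, 0.002], [-0.974, 0.227, 0.001], [-0.002, -0.002, -1.0]]
force: [-0.8, 0.2, 5.4]
width: 0.0452
finger_force: 63.2
```

```bash
python3 -c "
from h import *
st()
a,_,_=shot('scene');b,_,_=shot('top')
cv2.imwrite('pics/g1.png',np.hstack([cv2.resize(a[250:370,320:440],(400,400)),cv2.resize(b[140:240,140:240],(400,400))]))"
```

```text
t 3.1 tcp [0.6056 0.3345 0.1308] yaw(y) 166.89 z [ 0.002  0.001 -1.   ] w 0.0452 ff 63.2 F [-0.8  0.2  5.4] M [ 0.01  0.13 -0.04] J [  25.4   31.1   78.6    0.    70.1 -141.5]
```

View pics/g1.png

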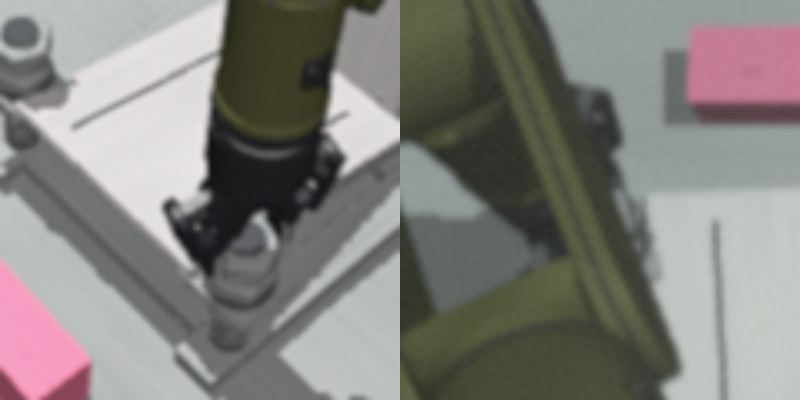

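Call:
apply_moves(targets=[{"dx": 0,"dy": 0,"dz": 0.2,"twist": -0.1,"grip": 1},{"dx": 0,"dy": 0,"dz": 0.18,"twist": -0.27,"grip": 1},{"dx": 0,"dy": 0,"dz": 0.16,"twist": -0.44,"grip": 1},{"dx": 0,"dy": 0,"dz": 0.14,"twist": -0.61,"grip": 1},{"dx": 0,"dy": 0,"dz": 0.13,"twist": -0.78,"grip": 1},{"dx": 0,"dy": 0,"dz": 0.11,"twist": -0.95,"grip": 1},{"dx": 0,"dy": 0,"dz": 0.1,"twist": -1.12,"grip": 1},{"dx": 0,"dy": 0,"dz": 0.08,"twist": -1.29,"grip": 1},{"dx": 0,"dy": 0,"dz": 0.06,"twist": -1.46,"grip": 1},{"dx": 0,"dy": 0,"dz": 0.05,"twist": -1.63,"grip": 1},{"dx": 0,"dy": 0,"dz": 0.03,"twist": -1.8,"grip": 1},{"dx": 0,"dy": 0,"dz": 0.02,"twist": -1.9,"grip": 1}], squeeze=80)

```text
time_s: 4.7
tcp_pos: [0.6054, 0.3346, 0.1293]
ee_rot: [[-0.846, 0.532, 0.001], [0.532, 0.846, 0.001], [-0.0, 0.001, -1.0]]
force: [1.7, 1.1, -0.7]
width: 0.0443
finger_force: 83.2
```

```bash
python3 -c "
from h import *
st()"
```

```text
t 4.7 tcp [0.6054 0.3346 0.1293] yaw(y) 57.83 z [ 0.001  0.001 -1.   ] w 0.0443 ff 83.2 F [ 1.7  1.1 -0.7] M [ 0.21 -0.23  0.04] J [ 25.4  31.3  78.6   0.   70.  -32.4]
```

Call:
apply_moves(targets=[{"dx": 0,"dy": 0,"dz": -0.01,"twist": -0.12,"grip": 1},{"dx": 0,"dy": 0,"dz": -0.03,"twist": -0.29,"grip": 1},{"dx": 0,"dy": 0,"dz": -0.04,"twist": -0.46,"grip": 1},{"dx": 0,"dy": 0,"dz": -0.06,"twist": -0.63,"grip": 1},{"dx": 0,"dy": 0,"dz": -0.08,"twist": -0.8,"grip": 1},{"dx": 0,"dy": 0,"dz": -0.09,"twist": -0.97,"grip": 1},{"dx": 0,"dy": 0,"dz": -0.11,"twist": -1.14,"grip": 1},{"dx": 0,"dy": 0,"dz": -0.12,"twist": -1.31,"grip": 1},{"dx": 0,"dy": 0,"dz": -0.14,"twist": -1.46,"grip": 1},{"dx": 0,"dy": 0,"dz": -0.15,"twist": -1.55,"grip": 1}])

```text
time_s: 5.95
tcp_pos: [0.6056, 0.3347, 0.1278]
ee_rot: [[0.514, 0.858, 0.001], [0.858, -0.514, 0.001], [0.002, 0.001, -1.0]]
force: [1.8, 1.5, -1.7]
width: 0.0444
finger_force: 83.2
```

Call:
apply_moves(targets=[{"dx": 0,"dy": 0,"dz": -0.01,"twist": -0.12,"grip": 1},{"dx": 0,"dy": 0,"dz": -0.03,"twist": -0.29,"grip": 1},{"dx": 0,"dy": 0,"dz": -0.04,"twist": -0.46,"grip": 1},{"dx": 0,"dy": 0,"dz": -0.06,"twist": -0.63,"grip": 1},{"dx": 0,"dy": 0,"dz": -0.08,"twist": -0.8,"grip": 1},{"dx": 0,"dy": 0,"dz": -0.09,"twist": -0.97,"grip": 1},{"dx": 0,"dy": 0,"dz": -0.11,"twist": -1.14,"grip": 1},{"dx": 0,"dy": 0,"dz": -0.12,"twist": -1.31,"grip": 1},{"dx": 0,"dy": 0,"dz": -0.14,"twist": -1.46,"grip": 1},{"dx": 0,"dy": 0,"dz": -0.15,"twist": -1.55,"grip": 1}])

```text
time_s: 7.2
tcp_pos: [0.6057, 0.3346, 0.1264]
ee_rot: [[0.868, -0.497, 0.002], [-0.497, -0.868, 0.001], [0.001, -0.002, -1.0]]
force: [1.0, 2.1, -2.0]
width: 0.0444
finger_force: 85.2
```

```bash
python3 -c "
from h import *
st()"
```

```text
t 7.2 tcp [0.6057 0.3346 0.1264] yaw(y) -119.77 z [ 0.002  0.001 -1.   ] w 0.0444 ff 85.2 F [ 1.   2.1 -2. ] M [ 0.2  -0.27  0.08] J [ 25.4  31.4  78.8   0.   69.7 145.2]
```

Call:
apply_moves(targets=[{"dx": 0,"dy": 0,"dz": 0,"twist": 0,"grip": -1},{"dx": 0,"dy": 0,"dz": 0,"twist": 0,"grip": -1},{"dx": 0,"dy": 0,"dz": 0,"twist": 0,"grip": -1},{"dx": 0,"dy": 0,"dz": 0,"twist": 0,"grip": -1},{"dx": 0,"dy": 0,"dz": 0,"twist": 0.18,"grip": -1},{"dx": 0,"dy": 0,"dz": 0,"twist": 0.36,"grip": -1},{"dx": 0,"dy": 0,"dz": 0,"twist": 0.54,"grip": -1},{"dx": 0,"dy": 0,"dz": 0,"twist": 0.72,"grip": -1},{"dx": 0,"dy": 0,"dz": 0,"twist": 0.9,"grip": -1},{"dx": 0,"dy": 0,"dz": 0,"twist": 1.08,"grip": -1},{"dx": 0,"dy": 0,"dz": 0,"twist": 1.26,"grip": -1},{"dx": 0,"dy": 0,"dz": 0,"twist": 1.43,"grip": -1}])

```text
time_s: 8.7
tcp_pos: [0.6048, 0.3341, 0.1266]
ee_rot: [[0.606, 0.796, 0.0], [0.796, -0.606, -0.0], [-0.0, 0.0, -1.0]]
force: [-0.1, 0.3, 0.4]
width: 0.0855
finger_force: 0.0
```

Call:
apply_moves(targets=[{"dx": 0,"dy": 0,"dz": 0,"twist": 0.18,"grip": -1},{"dx": 0,"dy": 0,"dz": 0,"twist": 0.36,"grip": -1},{"dx": 0,"dy": 0,"dz": 0,"twist": 0.54,"grip": -1},{"dx": 0,"dy": 0,"dz": 0,"twist": 0.72,"grip": -1},{"dx": 0,"dy": 0,"dz": 0,"twist": 0.9,"grip": -1},{"dx": 0,"dy": 0,"dz": 0,"twist": 1.08,"grip": -1},{"dx": 0,"dy": 0,"dz": 0,"twist": 1.26,"grip": -1},{"dx": 0,"dy": 0,"dz": 0,"twist": 1.43,"grip": -1},{"dx": 0,"dy": 0,"dz": 0,"twist": 1.61,"grip": -1},{"dx": 0,"dy": 0,"dz": 0,"twist": 1.79,"grip": -1},{"dx": 0,"dy": 0,"dz": 0,"twist": 1.97,"grip": -1},{"dx": 0,"dy": 0,"dz": 0,"twist": 2.1,"grip": -1}])

```text
time_s: 10.2
tcp_pos: [0.6049, 0.3341, 0.1266]
ee_rot: [[-0.992, 0.122, 0.0], [0.122, 0.992, -0.0], [-0.0, -0.0, -1.0]]
force: [0.4, -0.1, 0.0]
width: 0.0857
finger_force: 0.0
```

Call:
apply_moves(targets=[{"dx": 0,"dy": 0,"dz": 0,"twist": 0.18,"grip": -1},{"dx": 0,"dy": 0,"dz": 0,"twist": 0.36,"grip": -1},{"dx": 0,"dy": 0,"dz": 0,"twist": 0.54,"grip": -1},{"dx": 0,"dy": 0,"dz": 0,"twist": 0.659,"grip": -1},{"dx": 0,"dy": 0,"dz": 0,"twist": 0.659,"grip": -1},{"dx": 0,"dy": 0,"dz": 0,"twist": 0.659,"grip": 1},{"dx": 0,"dy": 0,"dz": 0.1,"twist": 0.659,"grip": 1},{"dx": 0,"dy": 0,"dz": 0.2,"twist": 0.659,"grip": 1},{"dx": 0,"dy": 0,"dz": 0.2,"twist": 0.659,"grip": 1},{"dx": 0,"dy": 0,"dz": 0.2,"twist": 0.659,"grip": 1},{"dx": 0,"dy": 0,"dz": 0.2,"twist": 0.659,"grip": 1},{"dx": 0,"dy": 0,"dz": 0.2,"twist": 0.659,"grip": 1}], squeeze=110)

```text
time_s: 11.7
tcp_pos: [0.6048, 0.3342, 0.1285]
ee_rot: [[-0.862, -0.506, -0.0], [-0.506, 0.862, 0.0], [0.0, 0.0, -1.0]]
force: [0.1, 0.8, -0.6]
width: 0.044
finger_force: 112.3
```

```bash
python3 -c "
from h import *
st()"
```

```text
t 11.7 tcp [0.6048 0.3342 0.1285] yaw(y) 120.43 z [-0.  0. -1.] w 0.044 ff 112.3 F [ 0.1  0.8 -0.6] M [ 0.01  0.07 -0.09] J [ 25.4  31.3  78.7   0.   70.  -95. ]
```

Call:
apply_moves(targets=[{"dx": 0,"dy": 0,"dz": 0,"twist": -0.12,"grip": 1},{"dx": 0,"dy": 0,"dz": -0.02,"twist": -0.29,"grip": 1},{"dx": 0,"dy": 0,"dz": -0.04,"twist": -0.46,"grip": 1},{"dx": 0,"dy": 0,"dz": -0.06,"twist": -0.63,"grip": 1},{"dx": 0,"dy": 0,"dz": -0.08,"twist": -0.8,"grip": 1},{"dx": 0,"dy": 0,"dz": -0.1,"twist": -0.93,"grip": 1},{"dx": 0,"dy": 0,"dz": -0.1,"twist": -1.0,"grip": 1},{"dx": 0,"dy": 0,"dz": -0.1,"twist": -1.0,"grip": 1}])

```text
time_s: 12.7
tcp_pos: [0.6048, 0.335, 0.1275]
ee_rot: [[-0.892, 0.451, 0.0], [0.451, 0.892, 0.001], [0.001, 0.001, -1.0]]
force: [-1.0, 3.3, -0.6]
width: 0.044
finger_force: 112.6
```

```bash
python3 -c "
from h import *
st()"
```

```text
t 12.7 tcp [0.6048 0.335  0.1275] yaw(y) 63.18 z [ 0.     0.001 -1.   ] w 0.044 ff 112.6 F [-1.   3.3 -0.6] M [ 0.5   0.08 -0.05] J [ 25.4  31.3  78.8   0.1  69.9 -37.8]
```

Call:
apply_moves(targets=[{"dx": 0,"dy": 0,"dz": -0.01,"twist": -0.1,"grip": 1},{"dx": 0,"dy": 0,"dz": -0.02,"twist": -0.2,"grip": 1},{"dx": 0,"dy": 0,"dz": -0.02,"twist": -0.2,"grip": 1}])

```text
time_s: 13.08
tcp_pos: [0.6049, 0.3351, 0.1274]
ee_rot: [[-0.786, 0.618, 0.0], [0.618, 0.786, 0.001], [0.001, 0.001, -1.0]]
force: [-1.1, 5.0, -1.1]
width: 0.0439
finger_force: 112.4
```

```bash
python3 -c "
from h import *
st()"
```

```text
t 13.07 tcp [0.6049 0.3351 0.1274] yaw(y) 51.84 z [ 0.     0.001 -1.   ] w 0.0439 ff 112.4 F [-1.1  5.  -1.1] M [0.7  0.07 0.2 ] J [ 25.5  31.3  78.8   0.1  69.8 -26.4]
```

Call:
apply_moves(targets=[{"dx": 0,"dy": 0,"dz": -0.01,"twist": -0.1,"grip": 1},{"dx": 0,"dy": 0,"dz": -0.02,"twist": -0.2,"grip": 1},{"dx": 0,"dy": 0,"dz": -0.02,"twist": -0.2,"grip": 1}])

```text
time_s: 13.45
tcp_pos: [0.6051, 0.3352, 0.1274]
ee_rot: [[-0.648, 0.761, 0.001], [0.761, 0.648, 0.002], [0.001, 0.002, -1.0]]
force: [0.4, 5.5, -0.0]
width: 0.0437
finger_force: 112.5
```

```bash
python3 -c "
from h import *
st()"
```

```text
t 13.45 tcp [0.6051 0.3352 0.1274] yaw(y) 40.42 z [ 0.001  0.002 -1.   ] w 0.0437 ff 112.5 F [ 0.4  5.5 -0. ] M [0.91 0.06 0.25] J [ 25.5  31.3  78.8   0.1  69.8 -15. ]
```

Call:
apply_moves(targets=[{"dx": 0,"dy": 0,"dz": -0.01,"twist": -0.1,"grip": 1},{"dx": 0,"dy": 0,"dz": -0.02,"twist": -0.2,"grip": 1},{"dx": 0,"dy": 0,"dz": -0.02,"twist": -0.2,"grip": 1}])

```text
time_s: 13.82
tcp_pos: [0.6052, 0.3353, 0.1274]
ee_rot: [[-0.484, 0.875, 0.001], [0.875, 0.484, 0.002], [0.001, 0.002, -1.0]]
force: [0.0, 6.0, 0.5]
width: 0.0438
finger_force: 112.5
```

```bash
python3 -c "
from h import *
st()"
```

```text
t 13.82 tcp [0.6052 0.3353 0.1274] yaw(y) 28.96 z [ 0.001  0.002 -1.   ] w 0.0438 ff 112.5 F [0.  6.  0.5] M [0.97 0.08 0.32] J [25.5 31.3 78.8  0.1 69.8 -3.5]
```

Call:
apply_moves(targets=[{"dx": 0,"dy": 0,"dz": 0,"twist": -0.08,"grip": 1},{"dx": 0,"dy": 0,"dz": 0,"twist": -0.16,"grip": 1}])

```text
time_s: 14.08
tcp_pos: [0.6053, 0.3353, 0.1274]
ee_rot: [[-0.337, 0.941, 0.001], [0.941, 0.337, 0.002], [0.001, 0.002, -1.0]]
force: [0.7, 5.2, 0.3]
width: 0.0438
finger_force: 112.0
```

```bash
cat >> h.py <<'E'
def st2():
    s=manip.read_state(); R=np.array(s["ee_rot"])
    print("tau",np.round(s["tau"],3),"jv",np.round(s["joint_velocities"],2))
E
python3 -c "
from h import *
st();st2()
for i in range(3): manip.camera('top');st();st2()"
```

```text
t 14.07 tcp [0.6053 0.3353 0.1274] yaw(y) 19.72 z [ 0.001  0.002 -1.   ] w 0.0438 ff 112.0 F [0.7 5.2 0.3] M [0.96 0.07 0.61] J [25.5 31.3 78.8  0.1 69.8  5.7]
tau [-4.1030e+00 -5.8809e+01 -2.2246e+01 -1.5570e+00  7.9500e-01 -5.8000e-02] jv [ 3.000e-02  4.000e-02  2.000e-02  1.000e-01 -3.000e-02  3.635e+01]
t 14.12 tcp [0.6053 0.3354 0.1274] yaw(y) 19.56 z [ 0.001  0.002 -1.   ] w 0.0442 ff 112.1 F [ 0.4  5.3 -0.8] M [0.89 0.07 0.47] J [25.5 31.3 78.8  0.1 69.8  5.9]
tau [ -4.04  -58.791 -22.279  -1.581   0.764   0.642] jv [-0.02 -0.    0.04  0.21 -0.04 -6.36]
t 14.18 tcp [0.6053 0.3353 0.1274] yaw(y) 19.77 z [ 0.001  0.002 -1.   ] w 0.044 ff 112.4 F [-0.1  4.6  0.7] M [0.89 0.06 0.4 ] J [25.5 31.3 78.8  0.1 69.8  5.7]
tau [ -3.816 -58.768 -22.275  -1.627   0.763   0.72 ] jv [-0.07  0.06 -0.04  0.17 -0.1  -2.08]
t 14.22 tcp [0.6053 0.3353 0.1274] yaw(y) 19.82 z [ 0.001  0.002 -1.   ] w 0.0443 ff 112.4 F [-0.1  5.3  0.5] M [0.97 0.08 0.31] J [25.4 31.3 78.8  0.1 69.8  5.6]
tau [ -3.771 -58.768 -22.275  -1.648   0.763   0.405] jv [-0.09 -0.01 -0.05 -0.04  0.09 -0.38]
```

Call:
apply_moves(targets=[{"dx": 0,"dy": 0,"dz": 0,"twist": -0.1,"grip": 1},{"dx": 0,"dy": 0,"dz": 0,"twist": -0.2,"grip": 1},{"dx": 0,"dy": 0,"dz": 0,"twist": -0.3,"grip": 1},{"dx": 0,"dy": 0,"dz": 0,"twist": -0.37,"grip": 1}])

```text
time_s: 14.72
tcp_pos: [0.6056, 0.3354, 0.1274]
ee_rot: [[0.026, 1.0, 0.002], [1.0, -0.026, 0.002], [0.002, 0.002, -1.0]]
force: [0.7, 5.3, -0.4]
width: 0.0439
finger_force: 111.9
```

```bash
python3 -c "
from h import *
st()"
```

```text
t 14.72 tcp [0.6056 0.3354 0.1274] yaw(y) -1.48 z [ 0.002  0.002 -1.   ] w 0.0439 ff 111.9 F [ 0.7  5.3 -0.4] M [ 0.91 -0.04  0.63] J [25.5 31.3 78.8  0.1 69.7 26.9]
```

Call:
apply_moves(targets=[{"dx": 0,"dy": 0,"dz": 0,"twist": -0.37,"grip": 1},{"dx": 0,"dy": 0,"dz": 0,"twist": 0,"grip": -1},{"dx": 0,"dy": 0,"dz": 0,"twist": 0,"grip": -1},{"dx": 0,"dy": 0,"dz": 0,"twist": 0,"grip": -1},{"dx": 0,"dy": 0,"dz": 0,"twist": 0,"grip": -1}])

```text
time_s: 15.35
tcp_pos: [0.6049, 0.3337, 0.1269]
ee_rot: [[0.029, 1.0, -0.0], [1.0, -0.029, -0.0], [-0.0, -0.0, -1.0]]
force: [-0.4, -0.2, -0.5]
width: 0.0855
finger_force: 0.0
```

Call:
apply_moves(targets=[{"dx": 0,"dy": 0,"dz": 4,"twist": 0,"grip": -1},{"dx": 0,"dy": 0,"dz": 8,"twist": 0.1,"grip": -1},{"dx": 0,"dy": -1,"dz": 10,"twist": 0.25,"grip": -1},{"dx": 0,"dy": -4,"dz": 10,"twist": 0.43,"grip": -1},{"dx": 0,"dy": -8,"dz": 10,"twist": 0.6,"grip": -1},{"dx": 0.2,"dy": -12,"dz": 10,"twist": 0.78,"grip": -1},{"dx": 0.3,"dy": -16,"dz": 10,"twist": 0.96,"grip": -1},{"dx": 0.4,"dy": -20,"dz": 10,"twist": 1.14,"grip": -1},{"dx": 0.5,"dy": -23,"dz": 10,"twist": 1.32,"grip": -1},{"dx": 0.5,"dy": -25,"dz": 10,"twist": 1.5,"grip": -1},{"dx": 0.5,"dy": -25,"dz": 10,"twist": 1.68,"grip": -1},{"dx": 0.5,"dy": -25,"dz": 10,"twist": 1.8,"grip": -1}])

```text
time_s: 16.85
tcp_pos: [0.6098, 0.0834, 0.227]
ee_rot: [[-0.979, -0.202, 0.0], [-0.202, 0.979, -0.0], [0.0, -0.0, -1.0]]
force: [0.3, -0.1, -1.0]
width: 0.0855
finger_force: 0.0
```

```bash
python3 -c "
from h import *
st()
r=[]
a,_,_=shot('scene');b,_,_=shot('top')
for im,x,y in((a,393,324),(b,188,196)):
    c=cv2.resize(im[y-15:y+15,x-20:x+20],(800,600) if 0 else (400,300),interpolation=cv2.INTER_CUBIC); r.append(cv2.normalize(c,None,0,255,cv2.NORM_MINMAX))
cv2.imwrite('pics/n2.png',np.hstack(r))"
```

```text
t 16.85 tcp [0.6098 0.0834 0.227 ] yaw(y) 101.68 z [ 0. -0. -1.] w 0.0855 ff 0.0 F [ 0.3 -0.1 -1. ] M [-0.03 -0.01  0.02] J [  3.9  21.   81.7  -0.   77.4 -97.8]
```

View pics/n2.png

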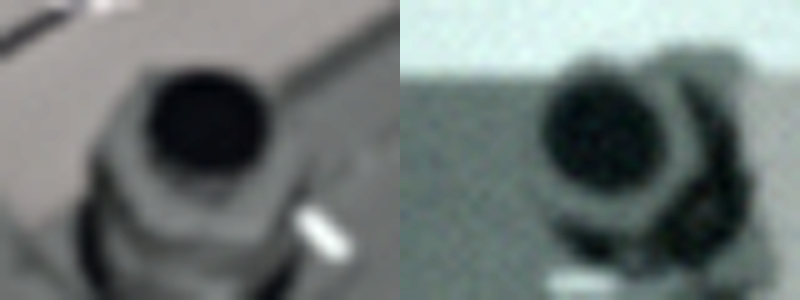

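```bash
python3 - <<'E'
from h import *
C={n:(np.load(f"/tmp/{n}.npz")["mtx"],np.load(f"/tmp/{n}.npz")["T"]) for n in("scene",)}
for z,ps in((.151,[(100,130),(145,215),(262,220),(310,140),(150,55)]),(.144,[(95,165),(148,235),(268,235),(300,170),(148,75)]),(.146,[(95,165),(148,235),(268,235),(300,170),(148,75)])):
    q=[onz((373+p[0]/10-.5,309+p[1]/10-.5),*C["scene"],z)[:2] for p in ps]
    # edge directions -> normals mod 60
    e=[np.degrees(np.arctan2(*(q[i+1]-q[i])[::-1]))%60 for i in range(3)]+[np.degrees(np.arctan2(*(q[4]-q[0])[::-1]))%60]
    print(z,np.round((np.array(e)+90)%60,1),[round(np.linalg.norm(q[i+1]-q[i])*1e3,1) for i in range(3)])
a=np.load("/tmp/scene.npz")["im"][305:345,370:420]
c=cv2.resize(a,(750,600),interpolation=cv2.INTER_CUBIC).astype(float)
cv2.imwrite("pics/n3.png",np.clip((c-40)*2.4,0,255).astype(np.uint8))
E
```

```text
0.151 [41.6 47.7 49.  47.8] [np.float64(25.2), np.float64(27.7), np.float64(25.9)]
0.144 [50.9 50.5 53.  50.5] [np.float64(22.4), np.float64(28.6), np.float64(20.2)]
0.146 [50.9 50.5 53.  50.5] [np.float64(22.3), np.float64(28.5), np.float64(20.2)]
```

View pics/n3.png

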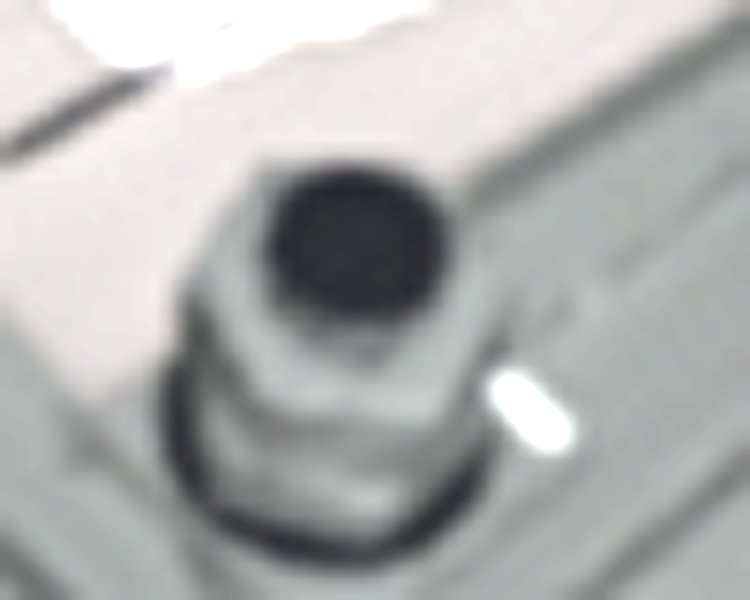

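Call:
apply_moves(targets=[{"dx": 0,"dy": 0.1,"dz": 0,"twist": 0.17,"grip": -1},{"dx": 0,"dy": 0.1,"dz": 0,"twist": 0.34,"grip": -1},{"dx": 0,"dy": 0.1,"dz": -2,"twist": 0.494,"grip": -1},{"dx": 0,"dy": 0.1,"dz": -5,"twist": 0.494,"grip": -1},{"dx": 0,"dy": 0.1,"dz": -8,"twist": 0.494,"grip": -1},{"dx": 0,"dy": 0.1,"dz": -9.7,"twist": 0.494,"grip": -1},{"dx": 0,"dy": 0.1,"dz": -9.7,"twist": 0.494,"grip": -1},{"dx": 0,"dy": 0.1,"dz": -9.7,"twist": 0.494,"grip": 1},{"dx": 0,"dy": 0.1,"dz": -9.6,"twist": 0.494,"grip": 1},{"dx": 0,"dy": 0.1,"dz": -9.5,"twist": 0.494,"grip": 1},{"dx": 0,"dy": 0.1,"dz": -9.5,"twist": 0.494,"grip": 1},{"dx": 0,"dy": 0.1,"dz": -9.5,"twist": 0.494,"grip": 1}], squeeze=60)

```text
time_s: 18.45
tcp_pos: [0.6109, 0.085, 0.1329]
ee_rot: [[-0.768, -0.64, 0.002], [-0.64, 0.768, -0.0], [-0.002, -0.002, -1.0]]
force: [1.6, -1.5, 3.2]
width: 0.0448
finger_force: 63.9
```

Call:
apply_moves(targets=[{"dx": 0,"dy": 0,"dz": 0,"twist": 0,"grip": 1},{"dx": 0,"dy": 0,"dz": 0,"twist": 0,"grip": 1}], squeeze=80)

```text
time_s: 18.7
tcp_pos: [0.6109, 0.085, 0.1329]
ee_rot: [[-0.768, -0.641, 0.002], [-0.641, 0.768, -0.0], [-0.002, -0.002, -1.0]]
force: [1.4, -0.7, 5.9]
width: 0.0445
finger_force: 84.8
```

```bash
python3 -c "
from h import *
st()"
```

```text
t 18.7 tcp [0.6109 0.085  0.1329] yaw(y) 129.83 z [ 0.002 -0.    -1.   ] w 0.0445 ff 84.8 F [ 1.4 -0.7  5.9] M [-0.24 -0.24  0.04] J [   4.    25.6   88.7   -0.    65.6 -125.8]
```

Call:
apply_moves(targets=[{"dx": 0,"dy": 0,"dz": 0.1,"twist": -0.12,"grip": 1},{"dx": 0,"dy": 0,"dz": 0.1,"twist": -0.29,"grip": 1},{"dx": 0,"dy": 0,"dz": 0.1,"twist": -0.46,"grip": 1},{"dx": 0,"dy": 0,"dz": 0.1,"twist": -0.63,"grip": 1},{"dx": 0,"dy": 0,"dz": 0.08,"twist": -0.8,"grip": 1},{"dx": 0,"dy": 0,"dz": 0.06,"twist": -0.97,"grip": 1},{"dx": 0,"dy": 0,"dz": 0.04,"twist": -1.14,"grip": 1},{"dx": 0,"dy": 0,"dz": 0.02,"twist": -1.31,"grip": 1},{"dx": 0,"dy": 0,"dz": 0,"twist": -1.48,"grip": 1},{"dx": 0,"dy": 0,"dz": 0,"twist": -1.6,"grip": 1}])

```text
time_s: 19.95
tcp_pos: [0.6108, 0.0843, 0.1316]
ee_rot: [[-0.615, 0.789, 0.001], [0.789, 0.615, -0.001], [-0.002, 0.0, -1.0]]
force: [3.2, -2.0, -0.8]
width: 0.0445
finger_force: 84.4
```

Call:
apply_moves(targets=[{"dx": 0,"dy": 0,"dz": -0.01,"twist": -0.12,"grip": 1},{"dx": 0,"dy": 0,"dz": -0.03,"twist": -0.29,"grip": 1},{"dx": 0,"dy": 0,"dz": -0.04,"twist": -0.46,"grip": 1},{"dx": 0,"dy": 0,"dz": -0.06,"twist": -0.63,"grip": 1},{"dx": 0,"dy": 0,"dz": -0.08,"twist": -0.8,"grip": 1},{"dx": 0,"dy": 0,"dz": -0.09,"twist": -0.97,"grip": 1},{"dx": 0,"dy": 0,"dz": -0.11,"twist": -1.14,"grip": 1},{"dx": 0,"dy": 0,"dz": -0.12,"twist": -1.31,"grip": 1},{"dx": 0,"dy": 0,"dz": -0.14,"twist": -1.48,"grip": 1},{"dx": 0,"dy": 0,"dz": -0.15,"twist": -1.6,"grip": 1}])

```text
time_s: 21.2
tcp_pos: [0.6101, 0.0844, 0.13]
ee_rot: [[0.806, 0.591, 0.0], [0.591, -0.806, -0.001], [-0.001, 0.001, -1.0]]
force: [1.9, -2.7, -0.5]
width: 0.0445
finger_force: 84.6
```

Call:
apply_moves(targets=[{"dx": 0,"dy": 0,"dz": -0.01,"twist": -0.12,"grip": 1},{"dx": 0,"dy": 0,"dz": -0.03,"twist": -0.29,"grip": 1},{"dx": 0,"dy": 0,"dz": -0.04,"twist": -0.46,"grip": 1},{"dx": 0,"dy": 0,"dz": -0.06,"twist": -0.63,"grip": 1},{"dx": 0,"dy": 0,"dz": -0.08,"twist": -0.8,"grip": 1},{"dx": 0,"dy": 0,"dz": -0.09,"twist": -0.97,"grip": 1},{"dx": 0,"dy": 0,"dz": -0.11,"twist": -1.14,"grip": 1},{"dx": 0,"dy": 0,"dz": -0.12,"twist": -1.31,"grip": 1},{"dx": 0,"dy": 0,"dz": -0.14,"twist": -1.48,"grip": 1},{"dx": 0,"dy": 0,"dz": -0.15,"twist": -1.55,"grip": 1},{"dx": 0,"dy": 0,"dz": -0.15,"twist": -1.55,"grip": 1}])

```text
time_s: 22.58
tcp_pos: [0.6102, 0.0851, 0.1285]
ee_rot: [[0.612, -0.791, 0.0], [-0.791, -0.612, 0.0], [0.0, -0.0, -1.0]]
force: [2.7, -0.9, -2.1]
width: 0.0448
finger_force: 84.2
```

```bash
python3 -c "
from h import *
st()"
```

```text
t 22.57 tcp [0.6102 0.0851 0.1285] yaw(y) -142.29 z [ 0.  0. -1.] w 0.0448 ff 84.2 F [ 2.7 -0.9 -2.1] M [-0.13 -0.45 -0.11] J [  4.   25.9  88.9  -0.   65.2 146.3]
```

Call:
apply_moves(targets=[{"dx": 0,"dy": 0,"dz": 0,"twist": 0,"grip": -1},{"dx": 0,"dy": 0,"dz": 0,"twist": 0,"grip": -1},{"dx": 0,"dy": 0,"dz": 0,"twist": 0,"grip": -1},{"dx": 0,"dy": 0,"dz": 0,"twist": 0,"grip": -1},{"dx": 0,"dy": 0,"dz": 0,"twist": 0.18,"grip": -1},{"dx": 0,"dy": 0,"dz": 0,"twist": 0.36,"grip": -1},{"dx": 0,"dy": 0,"dz": 0,"twist": 0.54,"grip": -1},{"dx": 0,"dy": 0,"dz": 0,"twist": 0.72,"grip": -1},{"dx": 0,"dy": 0,"dz": 0,"twist": 0.9,"grip": -1},{"dx": 0,"dy": 0,"dz": 0,"twist": 1.08,"grip": -1},{"dx": 0,"dy": 0,"dz": 0,"twist": 1.26,"grip": -1},{"dx": 0,"dy": 0,"dz": 0,"twist": 1.43,"grip": -1}])

```text
time_s: 24.08
tcp_pos: [0.6098, 0.0852, 0.1289]
ee_rot: [[0.867, 0.499, -0.0], [0.499, -0.867, 0.0], [-0.0, -0.0, -1.0]]
force: [-0.4, -0.2, 0.3]
width: 0.0859
finger_force: 0.0
```

Call:
apply_moves(targets=[{"dx": 0,"dy": 0,"dz": 0,"twist": 0.18,"grip": -1},{"dx": 0,"dy": 0,"dz": 0,"twist": 0.36,"grip": -1},{"dx": 0,"dy": 0,"dz": 0,"twist": 0.54,"grip": -1},{"dx": 0,"dy": 0,"dz": 0,"twist": 0.72,"grip": -1},{"dx": 0,"dy": 0,"dz": 0,"twist": 0.9,"grip": -1},{"dx": 0,"dy": 0,"dz": 0,"twist": 1.08,"grip": -1},{"dx": 0,"dy": 0,"dz": 0,"twist": 1.26,"grip": -1},{"dx": 0,"dy": 0,"dz": 0,"twist": 1.43,"grip": -1},{"dx": 0,"dy": 0,"dz": 0,"twist": 1.61,"grip": -1},{"dx": 0,"dy": 0,"dz": 0,"twist": 1.79,"grip": -1},{"dx": 0,"dy": 0,"dz": 0,"twist": 1.97,"grip": -1},{"dx": 0,"dy": 0,"dz": 0,"twist": 2.1,"grip": -1}])

```text
time_s: 25.58
tcp_pos: [0.6098, 0.0852, 0.129]
ee_rot: [[-0.868, 0.497, -0.0], [0.497, 0.868, 0.0], [0.0, -0.0, -1.0]]
force: [-0.7, 0.2, -0.6]
width: 0.0856
finger_force: 0.0
```

Call:
apply_moves(targets=[{"dx": 0,"dy": 0,"dz": 0,"twist": 0.18,"grip": -1},{"dx": 0,"dy": 0,"dz": 0,"twist": 0.36,"grip": -1},{"dx": 0,"dy": 0,"dz": 0,"twist": 0.54,"grip": -1},{"dx": 0,"dy": 0,"dz": 0,"twist": 0.659,"grip": -1},{"dx": 0,"dy": 0,"dz": 0,"twist": 0.659,"grip": -1},{"dx": 0,"dy": 0,"dz": 0,"twist": 0.659,"grip": 1},{"dx": 0,"dy": 0,"dz": 0.1,"twist": 0.659,"grip": 1},{"dx": 0,"dy": 0,"dz": 0.1,"twist": 0.659,"grip": 1},{"dx": 0,"dy": 0,"dz": 0.1,"twist": 0.659,"grip": 1},{"dx": 0,"dy": 0,"dz": 0.1,"twist": 0.659,"grip": 1},{"dx": 0,"dy": 0,"dz": 0.1,"twist": 0.659,"grip": 1},{"dx": 0,"dy": 0,"dz": 0.1,"twist": 0.659,"grip": 1}], squeeze=110)

```text
time_s: 27.08
tcp_pos: [0.6099, 0.0846, 0.1308]
ee_rot: [[-0.991, -0.133, 0.001], [-0.133, 0.991, -0.001], [-0.0, -0.001, -1.0]]
force: [-0.9, -2.4, 5.9]
width: 0.0439
finger_force: 111.3
```

```bash
python3 -c "
from h import *
st()"
```

```text
t 27.07 tcp [0.6099 0.0846 0.1308] yaw(y) 97.67 z [ 0.001 -0.001 -1.   ] w 0.0439 ff 111.3 F [-0.9 -2.4  5.9] M [-0.32  0.3   0.04] J [  4.   25.7  88.8  -0.1  65.4 -93.6]
```

Call:
apply_moves(targets=[{"dx": 0,"dy": 0,"dz": 0.1,"twist": -0.12,"grip": 1},{"dx": 0,"dy": 0,"dz": 0.1,"twist": -0.29,"grip": 1},{"dx": 0,"dy": 0,"dz": 0.1,"twist": -0.46,"grip": 1},{"dx": 0,"dy": 0,"dz": 0.08,"twist": -0.63,"grip": 1},{"dx": 0,"dy": 0,"dz": 0.06,"twist": -0.8,"grip": 1},{"dx": 0,"dy": 0,"dz": 0.04,"twist": -0.95,"grip": 1},{"dx": 0,"dy": 0,"dz": 0.03,"twist": -1.08,"grip": 1},{"dx": 0,"dy": 0,"dz": 0.02,"twist": -1.17,"grip": 1},{"dx": 0,"dy": 0,"dz": 0.01,"twist": -1.25,"grip": 1}])

```text
time_s: 28.2
tcp_pos: [0.6102, 0.0852, 0.1298]
ee_rot: [[-0.437, 0.9, 0.001], [0.9, 0.437, 0.0], [-0.0, 0.001, -1.0]]
force: [0.5, -0.7, -1.9]
width: 0.0438
finger_force: 112.3
```

```bash
python3 -c "
from h import *
st()"
```

```text
t 28.2 tcp [0.6102 0.0852 0.1298] yaw(y) 25.89 z [ 0.001  0.    -1.   ] w 0.0438 ff 112.3 F [ 0.5 -0.7 -1.9] M [ 0.02 -0.14  0.08] J [  4.   25.8  88.9   0.   65.3 -21.9]
```

Call:
apply_moves(targets=[{"dx": 0,"dy": 0,"dz": -0.01,"twist": -0.09,"grip": 1},{"dx": 0,"dy": 0,"dz": -0.02,"twist": -0.18,"grip": 1}])

```text
time_s: 28.45
tcp_pos: [0.6103, 0.0852, 0.1296]
ee_rot: [[-0.268, 0.963, 0.001], [0.963, 0.268, 0.0], [-0.0, 0.001, -1.0]]
force: [0.7, 0.5, -0.9]
width: 0.0438
finger_force: 112.3
```

```bash
python3 -c "
from h import *
st()"
```

```text
t 28.45 tcp [0.6103 0.0852 0.1296] yaw(y) 15.57 z [ 0.001  0.    -1.   ] w 0.0438 ff 112.3 F [ 0.7  0.5 -0.9] M [ 0.06 -0.22  0.08] J [  4.   25.8  88.9   0.   65.3 -11.6]
```

Call:
apply_moves(targets=[{"dx": 0,"dy": 0,"dz": -0.01,"twist": -0.09,"grip": 1},{"dx": 0,"dy": 0,"dz": -0.02,"twist": -0.18,"grip": 1}])

```text
time_s: 28.7
tcp_pos: [0.6104, 0.0853, 0.1294]
ee_rot: [[-0.092, 0.996, 0.001], [0.996, 0.092, 0.0], [0.0, 0.001, -1.0]]
force: [1.1, -0.4, -0.8]
width: 0.044
finger_force: 112.3
```

```bash
python3 -c "
from h import *
st()"
```

```text
t 28.7 tcp [0.6104 0.0853 0.1294] yaw(y) 5.26 z [ 0.001  0.    -1.   ] w 0.044 ff 112.3 F [ 1.1 -0.4 -0.8] M [-0.06 -0.24  0.14] J [ 4.  25.8 88.9  0.  65.2 -1.2]
```

Call:
apply_moves(targets=[{"dx": 0,"dy": 0,"dz": -0.01,"twist": -0.09,"grip": 1},{"dx": 0,"dy": 0,"dz": -0.02,"twist": -0.18,"grip": 1}])

```text
time_s: 28.95
tcp_pos: [0.6106, 0.0853, 0.1293]
ee_rot: [[0.088, 0.996, 0.001], [0.996, -0.088, 0.0], [0.0, 0.001, -1.0]]
force: [1.5, -0.9, -2.1]
width: 0.044
finger_force: 112.3
```

```bash
python3 -c "
from h import *
st()"
```

```text
t 28.95 tcp [0.6106 0.0853 0.1293] yaw(y) -5.06 z [ 0.001  0.    -1.   ] w 0.044 ff 112.3 F [ 1.5 -0.9 -2.1] M [ 0.   -0.25  0.1 ] J [ 4.  25.9 88.9  0.  65.2  9.1]
```

Call:
apply_moves(targets=[{"dx": 0,"dy": 0,"dz": -0.01,"twist": -0.09,"grip": 1},{"dx": 0,"dy": 0,"dz": -0.02,"twist": -0.18,"grip": 1}])

```text
time_s: 29.2
tcp_pos: [0.6106, 0.0852, 0.1291]
ee_rot: [[0.265, 0.964, 0.001], [0.964, -0.265, 0.0], [0.001, 0.001, -1.0]]
force: [2.0, -0.4, -2.1]
width: 0.0436
finger_force: 112.3
```

```bash
python3 -c "
from h import *
st()"
```

```text
t 29.2 tcp [0.6106 0.0852 0.1291] yaw(y) -15.37 z [ 0.001  0.    -1.   ] w 0.0436 ff 112.3 F [ 2.  -0.4 -2.1] M [ 0.   -0.22  0.07] J [ 4.  25.9 88.9  0.  65.2 19.4]
```

Call:
apply_moves(targets=[{"dx": 0,"dy": 0,"dz": -0.01,"twist": -0.07,"grip": 1},{"dx": 0,"dy": 0,"dz": -0.015,"twist": -0.14,"grip": 1}])

```text
time_s: 29.45
tcp_pos: [0.6107, 0.0852, 0.1289]
ee_rot: [[0.396, 0.918, 0.002], [0.918, -0.396, 0.0], [0.001, 0.001, -1.0]]
force: [1.5, -0.6, -1.2]
width: 0.0436
finger_force: 112.3
```

```bash
python3 -c "
from h import *
st()"
```

```text
t 29.45 tcp [0.6107 0.0852 0.1289] yaw(y) -23.36 z [ 0.002  0.    -1.   ] w 0.0436 ff 112.3 F [ 1.5 -0.6 -1.2] M [-0.01 -0.33  0.11] J [ 4.  25.9 88.9  0.  65.1 27.4]
```

Call:
apply_moves(targets=[{"dx": 0,"dy": 0,"dz": -0.01,"twist": -0.07,"grip": 1},{"dx": 0,"dy": 0,"dz": -0.015,"twist": -0.14,"grip": 1}])

```text
time_s: 29.7
tcp_pos: [0.6108, 0.0852, 0.1288]
ee_rot: [[0.521, 0.854, 0.002], [0.854, -0.521, 0.0], [0.001, 0.001, -1.0]]
force: [2.0, -0.2, -1.6]
width: 0.0441
finger_force: 112.3
```

```bash
python3 -c "
from h import *
st()"
```

```text
t 29.7 tcp [0.6108 0.0852 0.1288] yaw(y) -31.38 z [ 0.002  0.    -1.   ] w 0.0441 ff 112.3 F [ 2.  -0.2 -1.6] M [-0.03 -0.3   0.04] J [ 4.  25.9 88.9  0.  65.1 35.4]
```

Call:
apply_moves(targets=[{"dx": 0,"dy": 0,"dz": -0.01,"twist": -0.07,"grip": 1},{"dx": 0,"dy": 0,"dz": -0.015,"twist": -0.14,"grip": 1}])

```text
time_s: 29.95
tcp_pos: [0.6109, 0.0852, 0.1287]
ee_rot: [[0.635, 0.773, 0.002], [0.773, -0.635, 0.0], [0.001, 0.001, -1.0]]
force: [2.2, 0.4, -0.9]
width: 0.0437
finger_force: 112.3
```

```bash
python3 -c "
from h import *
st()"
```

```text
t 29.95 tcp [0.6109 0.0852 0.1287] yaw(y) -39.4 z [ 0.002  0.    -1.   ] w 0.0437 ff 112.3 F [ 2.2  0.4 -0.9] M [-0.09 -0.37  0.12] J [ 4.  25.9 88.9 -0.  65.1 43.4]
```

Call:
apply_moves(targets=[{"dx": 0,"dy": 0,"dz": -0.01,"twist": -0.07,"grip": 1},{"dx": 0,"dy": 0,"dz": -0.015,"twist": -0.14,"grip": 1}])

```text
time_s: 30.2
tcp_pos: [0.6109, 0.0851, 0.1286]
ee_rot: [[0.736, 0.677, 0.002], [0.677, -0.736, -0.0], [0.001, 0.001, -1.0]]
force: [2.0, -0.3, -1.5]
width: 0.0441
finger_force: 112.3
```

```bash
python3 -c "
from h import *
st()"
```

```text
t 30.2 tcp [0.6109 0.0851 0.1286] yaw(y) -47.42 z [ 0.002 -0.    -1.   ] w 0.0441 ff 112.3 F [ 2.  -0.3 -1.5] M [-0.07 -0.35  0.05] J [ 4.  25.9 88.9 -0.  65.1 51.4]
```

Call:
apply_moves(targets=[{"dx": 0,"dy": 0,"dz": -0.01,"twist": -0.07,"grip": 1},{"dx": 0,"dy": 0,"dz": -0.015,"twist": -0.14,"grip": 1}])

```text
time_s: 30.45
tcp_pos: [0.611, 0.085, 0.1284]
ee_rot: [[0.824, 0.567, 0.002], [0.567, -0.824, -0.0], [0.002, 0.001, -1.0]]
force: [2.0, -1.0, -1.8]
width: 0.044
finger_force: 112.3
```

```bash
python3 -c "
from h import *
st()"
```

```text
t 30.45 tcp [0.611  0.085  0.1284] yaw(y) -55.44 z [ 0.002 -0.    -1.   ] w 0.044 ff 112.3 F [ 2.  -1.  -1.8] M [-0.13 -0.29  0.04] J [ 4.  25.9 88.9 -0.  65.  59.5]
```

Call:
apply_moves(targets=[{"dx": 0,"dy": 0,"dz": -0.01,"twist": -0.06,"grip": 1},{"dx": 0,"dy": 0,"dz": -0.01,"twist": -0.12,"grip": 1}])

```text
time_s: 30.7
tcp_pos: [0.611, 0.085, 0.1283]
ee_rot: [[0.885, 0.465, 0.002], [0.465, -0.885, -0.0], [0.002, 0.001, -1.0]]
force: [1.8, -1.2, -0.9]
width: 0.0436
finger_force: 112.3
```

```bash
python3 -c "
from h import *
st()"
```

```text
t 30.7 tcp [0.611  0.085  0.1283] yaw(y) -62.29 z [ 0.002 -0.    -1.   ] w 0.0436 ff 112.3 F [ 1.8 -1.2 -0.9] M [-0.12 -0.31  0.08] J [ 4.  25.9 88.9 -0.  65.  66.3]
```

Call:
apply_moves(targets=[{"dx": 0,"dy": 0,"dz": -0.01,"twist": -0.06,"grip": 1},{"dx": 0,"dy": 0,"dz": -0.01,"twist": -0.12,"grip": 1}])

```text
time_s: 30.95
tcp_pos: [0.611, 0.0849, 0.1282]
ee_rot: [[0.934, 0.356, 0.002], [0.356, -0.934, -0.0], [0.002, 0.001, -1.0]]
force: [2.9, -0.3, -1.1]
width: 0.044
finger_force: 112.3
```

```bash
python3 -c "
from h import *
st()"
```

```text
t 30.95 tcp [0.611  0.0849 0.1282] yaw(y) -69.14 z [ 0.002 -0.    -1.   ] w 0.044 ff 112.3 F [ 2.9 -0.3 -1.1] M [-0.11 -0.35  0.58] J [ 4.  25.9 88.9 -0.  65.  73.2]
```

Call:
apply_moves(targets=[{"dx": 0,"dy": 0,"dz": -0.01,"twist": -0.06,"grip": 1},{"dx": 0,"dy": 0,"dz": -0.01,"twist": -0.12,"grip": 1}])

```text
time_s: 31.2
tcp_pos: [0.6111, 0.0849, 0.1282]
ee_rot: [[0.97, 0.243, 0.002], [0.243, -0.97, -0.001], [0.002, 0.001, -1.0]]
force: [1.9, -1.6, -1.1]
width: 0.0439
finger_force: 112.3
```

```bash
python3 -c "
from h import *
st()"
```

```text
t 31.2 tcp [0.6111 0.0849 0.1282] yaw(y) -75.96 z [ 0.002 -0.001 -1.   ] w 0.0439 ff 112.3 F [ 1.9 -1.6 -1.1] M [-0.24 -0.3   0.6 ] J [ 4.  25.9 88.9 -0.1 65.  80. ]
```

Call:
apply_moves(targets=[{"dx": 0,"dy": 0,"dz": -0.01,"twist": -0.06,"grip": 1},{"dx": 0,"dy": 0,"dz": -0.01,"twist": -0.12,"grip": 1}])

```text
time_s: 31.45
tcp_pos: [0.6111, 0.0848, 0.1282]
ee_rot: [[0.992, 0.125, 0.002], [0.125, -0.992, -0.001], [0.002, 0.001, -1.0]]
force: [2.4, -1.1, -0.5]
width: 0.0437
finger_force: 112.3
```

```bash
python3 -c "
from h import *
st()"
```

```text
t 31.45 tcp [0.6111 0.0848 0.1282] yaw(y) -82.83 z [ 0.002 -0.001 -1.   ] w 0.0437 ff 112.3 F [ 2.4 -1.1 -0.5] M [-0.23 -0.32  0.62] J [ 4.  25.9 88.9 -0.1 65.  86.9]
```

Call:
apply_moves(targets=[{"dx": 0,"dy": 0,"dz": -0.01,"twist": -0.06,"grip": 1},{"dx": 0,"dy": 0,"dz": -0.01,"twist": -0.12,"grip": 1}])

```text
time_s: 31.7
tcp_pos: [0.6111, 0.0847, 0.1282]
ee_rot: [[1.0, 0.005, 0.002], [0.005, -1.0, -0.001], [0.002, 0.001, -1.0]]
force: [1.9, -1.3, -0.4]
width: 0.0441
finger_force: 112.3
```

```bash
python3 -c "
from h import *
st()"
```

```text
t 31.7 tcp [0.6111 0.0847 0.1282] yaw(y) -89.71 z [ 0.002 -0.001 -1.   ] w 0.0441 ff 112.3 F [ 1.9 -1.3 -0.4] M [-0.27 -0.28  0.64] J [ 4.  25.9 88.9 -0.1 65.  93.8]
```

Call:
apply_moves(targets=[{"dx": 0,"dy": 0,"dz": 0,"twist": -0.1,"grip": 1},{"dx": 0,"dy": 0,"dz": 0,"twist": -0.2,"grip": 1},{"dx": 0,"dy": 0,"dz": 0,"twist": -0.3,"grip": 1},{"dx": 0,"dy": 0,"dz": 0,"twist": -0.4,"grip": 1},{"dx": 0,"dy": 0,"dz": 0,"twist": -0.5,"grip": 1},{"dx": 0,"dy": 0,"dz": 0,"twist": -0.58,"grip": 1},{"dx": 0,"dy": 0,"dz": 0,"twist": -0.63,"grip": 1}])

```text
time_s: 32.58
tcp_pos: [0.6109, 0.0844, 0.1282]
ee_rot: [[0.811, -0.585, 0.002], [-0.585, -0.811, -0.002], [0.003, 0.0, -1.0]]
force: [1.5, -2.4, 0.3]
width: 0.044
finger_force: 112.4
```

```bash
python3 -c "
from h import *
st()"
```

```text
t 32.58 tcp [0.6109 0.0844 0.1282] yaw(y) -125.8 z [ 0.002 -0.002 -1.   ] w 0.044 ff 112.4 F [ 1.5 -2.4  0.3] M [-0.44 -0.23  0.57] J [ 4.000e+00  2.590e+01  8.900e+01 -1.000e-01  6.500e+01  1.298e+02]
```

Call:
apply_moves(targets=[{"dx": 0,"dy": 0,"dz": 0,"twist": 0,"grip": 1},{"dx": 0,"dy": 0,"dz": 0,"twist": 0,"grip": 1},{"dx": 0,"dy": 0,"dz": 0,"twist": 0,"grip": -1},{"dx": 0,"dy": 0,"dz": 0,"twist": 0,"grip": -1},{"dx": 0,"dy": 0,"dz": 0,"twist": 0,"grip": -1},{"dx": 0,"dy": 0,"dz": 0,"twist": 0,"grip": -1}])

```text
time_s: 33.33
tcp_pos: [0.6097, 0.0854, 0.1279]
ee_rot: [[0.811, -0.584, -0.0], [-0.584, -0.811, 0.0], [-0.0, -0.0, -1.0]]
force: [0.3, -0.2, -0.4]
width: 0.0853
finger_force: 0.0
```

```bash
python3 -c "
from h import *
st()"
```

```text
t 33.33 tcp [0.6097 0.0854 0.1279] yaw(y) -125.76 z [-0.  0. -1.] w 0.0853 ff 0.0 F [ 0.3 -0.2 -0.4] M [-0.03  0.01 -0.04] J [  4.   25.9  89.    0.   65.1 129.8]
```

Call:
apply_moves(targets=[{"dx": 0,"dy": 0,"dz": 4,"twist": 0,"grip": -1},{"dx": 0,"dy": 0,"dz": 8,"twist": 0.1,"grip": -1},{"dx": 0,"dy": 1,"dz": 10,"twist": 0.25,"grip": -1},{"dx": 0,"dy": 5,"dz": 10,"twist": 0.4,"grip": -1},{"dx": -0.1,"dy": 9.5,"dz": 10,"twist": 0.55,"grip": -1},{"dx": -0.2,"dy": 14,"dz": 10,"twist": 0.7,"grip": -1},{"dx": -0.3,"dy": 18.5,"dz": 10,"twist": 0.85,"grip": -1},{"dx": -0.4,"dy": 22,"dz": 10,"twist": 0.95,"grip": -1},{"dx": -0.5,"dy": 24,"dz": 10,"twist": 0.974,"grip": -1},{"dx": -0.5,"dy": 24.9,"dz": 9,"twist": 0.974,"grip": -1},{"dx": -0.5,"dy": 24.9,"dz": 6,"twist": 0.974,"grip": -1},{"dx": -0.5,"dy": 24.9,"dz": 3,"twist": 0.974,"grip": -1}])

```text
time_s: 34.83
tcp_pos: [0.6049, 0.333, 0.1569]
ee_rot: [[0.94, 0.341, 0.0], [0.341, -0.94, -0.001], [-0.0, 0.001, -1.0]]
force: [1.0, 1.1, -0.4]
width: 0.0859
finger_force: 0.0
```

Call:
apply_moves(targets=[{"dx": 0,"dy": 0,"dz": -2,"twist": 0,"grip": -1},{"dx": 0,"dy": 0,"dz": -3,"twist": 0,"grip": -1},{"dx": 0,"dy": 0,"dz": -3,"twist": 0,"grip": -1},{"dx": 0,"dy": 0,"dz": -3,"twist": 0,"grip": 1},{"dx": 0,"dy": 0,"dz": -3,"twist": 0,"grip": 1},{"dx": 0,"dy": 0,"dz": -3,"twist": 0,"grip": 1},{"dx": 0,"dy": 0,"dz": -3,"twist": 0,"grip": 1},{"dx": 0,"dy": 0,"dz": -3,"twist": 0,"grip": 1},{"dx": 0,"dy": 0,"dz": -3,"twist": 0,"grip": 1},{"dx": 0,"dy": 0,"dz": -3,"twist": 0,"grip": 1}], squeeze=30)

```text
time_s: 36.08
tcp_pos: [0.6055, 0.3346, 0.1293]
ee_rot: [[0.939, 0.343, 0.002], [0.343, -0.939, 0.001], [0.002, -0.0, -1.0]]
force: [-0.6, 0.4, 6.8]
width: 0.0458
finger_force: 31.3
```

```bash
python3 -c "
from h import *
st();st2()"
```

```text
t 36.08 tcp [0.6055 0.3346 0.1293] yaw(y) -69.95 z [ 0.002  0.001 -1.   ] w 0.0458 ff 31.3 F [-0.6  0.4  6.8] M [ 0.02  0.16 -0.03] J [25.4 31.2 78.7  0.  70.  95.4]
tau [-2.5900e-01 -5.4874e+01 -2.2028e+01 -1.6500e-01 -2.7700e-01 -2.9000e-02] jv [ 0.07  0.08 -0.14  0.04 -0.01  0.07]
```

Call:
apply_moves(targets=[{"dx": 0,"dy": 0,"dz": 0.1,"twist": 0,"grip": 1},{"dx": 0,"dy": 0,"dz": 0.1,"twist": -0.025,"grip": 1}], squeeze=80)

```text
time_s: 36.33
tcp_pos: [0.6054, 0.3346, 0.1297]
ee_rot: [[0.948, 0.319, 0.002], [0.319, -0.948, 0.001], [0.002, -0.0, -1.0]]
force: [0.2, 0.8, 5.5]
width: 0.0441
finger_force: 79.1
```

```bash
python3 -c "
from h import *
st()"
```

```text
t 36.33 tcp [0.6054 0.3346 0.1297] yaw(y) -71.43 z [ 0.002  0.001 -1.   ] w 0.0441 ff 79.1 F [0.2 0.8 5.5] M [ 0.18 -0.02  0.49] J [25.4 31.2 78.6  0.  70.  96.9]
```

Call:
apply_moves(targets=[{"dx": 0,"dy": 0,"dz": 0,"twist": -0.025,"grip": 1}])

```text
time_s: 36.45
tcp_pos: [0.6054, 0.3346, 0.1297]
ee_rot: [[0.956, 0.295, 0.002], [0.295, -0.956, 0.001], [0.002, -0.0, -1.0]]
force: [0.0, 0.5, 5.6]
width: 0.0444
finger_force: 79.0
```

```bash
python3 -c "
from h import *
st()"
```

```text
t 36.45 tcp [0.6054 0.3346 0.1297] yaw(y) -72.84 z [ 0.002  0.001 -1.   ] w 0.0444 ff 79.0 F [0.  0.5 5.6] M [ 0.14 -0.    0.64] J [25.4 31.2 78.6 -0.  70.  98.3]
```

Call:
apply_moves(targets=[{"dx": 0,"dy": 0,"dz": 0,"twist": 0.03,"grip": 1}])

```text
time_s: 36.58
tcp_pos: [0.6054, 0.3346, 0.1297]
ee_rot: [[0.946, 0.324, 0.002], [0.324, -0.946, 0.001], [0.002, -0.0, -1.0]]
force: [-0.4, 0.9, 4.6]
width: 0.0445
finger_force: 81.1
```

```bash
python3 -c "
from h import *
st()"
```

```text
t 36.58 tcp [0.6054 0.3346 0.1297] yaw(y) -71.12 z [ 0.002  0.001 -1.   ] w 0.0445 ff 81.1 F [-0.4  0.9  4.6] M [ 0.12 -0.02 -0.06] J [25.4 31.2 78.6  0.  70.  96.5]
```

Call:
apply_moves(targets=[{"dx": 0,"dy": 0,"dz": 0,"twist": 0.03,"grip": 1}])

```text
time_s: 36.7
tcp_pos: [0.6054, 0.3346, 0.1297]
ee_rot: [[0.936, 0.352, 0.001], [0.352, -0.936, 0.001], [0.002, -0.0, -1.0]]
force: [-0.5, 0.8, 6.4]
width: 0.0446
finger_force: 81.2
```

```bash
python3 -c "
from h import *
st()"
```

```text
t 36.7 tcp [0.6054 0.3346 0.1297] yaw(y) -69.4 z [ 0.001  0.001 -1.   ] w 0.0446 ff 81.2 F [-0.5  0.8  6.4] M [ 0.12  0.02 -0.04] J [25.4 31.2 78.6  0.  70.  94.8]
```

Call:
apply_moves(targets=[{"dx": 0,"dy": 0,"dz": 0.15,"twist": 0.12,"grip": 1},{"dx": 0,"dy": 0,"dz": 0.2,"twist": 0.3,"grip": 1},{"dx": 0,"dy": 0,"dz": 0.22,"twist": 0.48,"grip": 1},{"dx": 0,"dy": 0,"dz": 0.24,"twist": 0.66,"grip": 1},{"dx": 0,"dy": 0,"dz": 0.25,"twist": 0.84,"grip": 1},{"dx": 0,"dy": 0,"dz": 0.27,"twist": 1.02,"grip": 1},{"dx": 0,"dy": 0,"dz": 0.29,"twist": 1.2,"grip": 1},{"dx": 0,"dy": 0,"dz": 0.3,"twist": 1.38,"grip": 1},{"dx": 0,"dy": 0,"dz": 0.32,"twist": 1.56,"grip": 1},{"dx": 0,"dy": 0,"dz": 0.34,"twist": 1.74,"grip": 1},{"dx": 0,"dy": 0,"dz": 0.36,"twist": 1.92,"grip": 1},{"dx": 0,"dy": 0,"dz": 0.37,"twist": 2.1,"grip": 1}])

```text
time_s: 38.2
tcp_pos: [0.6056, 0.3344, 0.1319]
ee_rot: [[-0.779, 0.627, 0.001], [0.627, 0.779, 0.0], [-0.0, 0.001, -1.0]]
force: [2.4, 2.4, -1.3]
width: 0.0443
finger_force: 81.3
```

Call:
apply_moves(targets=[{"dx": 0,"dy": 0,"dz": 0.01,"twist": 0.15,"grip": 1},{"dx": 0,"dy": 0,"dz": 0.03,"twist": 0.33,"grip": 1},{"dx": 0,"dy": 0,"dz": 0.05,"twist": 0.51,"grip": 1},{"dx": 0,"dy": 0,"dz": 0.07,"twist": 0.69,"grip": 1},{"dx": 0,"dy": 0,"dz": 0.08,"twist": 0.87,"grip": 1},{"dx": 0,"dy": 0,"dz": 0.1,"twist": 1.05,"grip": 1},{"dx": 0,"dy": 0,"dz": 0.12,"twist": 1.23,"grip": 1},{"dx": 0,"dy": 0,"dz": 0.13,"twist": 1.41,"grip": 1},{"dx": 0,"dy": 0,"dz": 0.15,"twist": 1.59,"grip": 1},{"dx": 0,"dy": 0,"dz": 0.17,"twist": 1.77,"grip": 1},{"dx": 0,"dy": 0,"dz": 0.18,"twist": 1.95,"grip": 1},{"dx": 0,"dy": 0,"dz": 0.2,"twist": 2.09,"grip": 1}])

```text
time_s: 39.7
tcp_pos: [0.6056, 0.3347, 0.1339]
ee_rot: [[-0.158, -0.987, 0.001], [-0.987, 0.158, 0.001], [-0.001, -0.001, -1.0]]
force: [1.5, 2.1, -1.4]
width: 0.0446
finger_force: 81.2
```

```bash
python3 -c "
from h import *
st()"
```

```text
t 39.7 tcp [0.6056 0.3347 0.1339] yaw(y) 170.89 z [ 0.001  0.001 -1.   ] w 0.0446 ff 81.2 F [ 1.5  2.1 -1.4] M [ 0.38 -0.39 -0.05] J [  25.4   31.    78.3    0.    70.6 -145.5]
```

Call:
apply_moves(targets=[{"dx": 0,"dy": 0,"dz": 0,"twist": 0,"grip": -1},{"dx": 0,"dy": 0,"dz": 0,"twist": 0,"grip": -1},{"dx": 0,"dy": 0,"dz": 0,"twist": 0,"grip": -1},{"dx": 0,"dy": 0,"dz": 0,"twist": 0,"grip": -1},{"dx": 0,"dy": 0,"dz": 0,"twist": -0.18,"grip": -1},{"dx": 0,"dy": 0,"dz": 0,"twist": -0.36,"grip": -1},{"dx": 0,"dy": 0,"dz": 0,"twist": -0.54,"grip": -1},{"dx": 0,"dy": 0,"dz": 0,"twist": -0.72,"grip": -1},{"dx": 0,"dy": 0,"dz": 0,"twist": -0.9,"grip": -1},{"dx": 0,"dy": 0,"dz": 0,"twist": -1.08,"grip": -1},{"dx": 0,"dy": 0,"dz": 0,"twist": -1.26,"grip": -1},{"dx": 0,"dy": 0,"dz": 0,"twist": -1.43,"grip": -1}])

```text
time_s: 41.2
tcp_pos: [0.6048, 0.3341, 0.1348]
ee_rot: [[-1.0, 0.028, 0.0], [0.028, 1.0, -0.0], [-0.0, -0.0, -1.0]]
force: [-0.0, -0.2, 1.6]
width: 0.0852
finger_force: 0.0
```

Call:
apply_moves(targets=[{"dx": 0,"dy": 0,"dz": 0,"twist": -0.18,"grip": -1},{"dx": 0,"dy": 0,"dz": 0,"twist": -0.36,"grip": -1},{"dx": 0,"dy": 0,"dz": 0,"twist": -0.54,"grip": -1},{"dx": 0,"dy": 0,"dz": 0,"twist": -0.72,"grip": -1},{"dx": 0,"dy": 0,"dz": 0,"twist": -0.9,"grip": -1},{"dx": 0,"dy": 0,"dz": 0,"twist": -1.08,"grip": -1},{"dx": 0,"dy": 0,"dz": 0,"twist": -1.26,"grip": -1},{"dx": 0,"dy": 0,"dz": 0,"twist": -1.43,"grip": -1},{"dx": 0,"dy": 0,"dz": 0,"twist": -1.61,"grip": -1},{"dx": 0,"dy": 0,"dz": 0,"twist": -1.79,"grip": -1},{"dx": 0,"dy": 0,"dz": 0,"twist": -1.97,"grip": -1},{"dx": 0,"dy": 0,"dz": 0,"twist": -2.1,"grip": -1}])

```text
time_s: 42.7
tcp_pos: [0.6048, 0.3341, 0.1348]
ee_rot: [[0.528, 0.849, 0.0], [0.849, -0.528, -0.0], [-0.0, 0.0, -1.0]]
force: [0.7, 0.1, -0.7]
width: 0.0853
finger_force: 0.0
```

Call:
apply_moves(targets=[{"dx": 0,"dy": 0,"dz": 0,"twist": -0.18,"grip": -1},{"dx": 0,"dy": 0,"dz": 0,"twist": -0.36,"grip": -1},{"dx": 0,"dy": 0,"dz": 0,"twist": -0.54,"grip": -1},{"dx": 0,"dy": 0,"dz": 0,"twist": -0.659,"grip": -1},{"dx": 0,"dy": 0,"dz": 0,"twist": -0.659,"grip": -1},{"dx": 0,"dy": 0,"dz": 0,"twist": -0.659,"grip": 1},{"dx": 0,"dy": 0,"dz": 0.1,"twist": -0.659,"grip": 1},{"dx": 0,"dy": 0,"dz": 0.1,"twist": -0.659,"grip": 1},{"dx": 0,"dy": 0,"dz": 0.1,"twist": -0.659,"grip": 1},{"dx": 0,"dy": 0,"dz": 0.1,"twist": -0.659,"grip": 1},{"dx": 0,"dy": 0,"dz": 0.1,"twist": -0.659,"grip": 1},{"dx": 0,"dy": 0,"dz": 0.1,"twist": -0.659,"grip": 1}], squeeze=100)

```text
time_s: 44.2
tcp_pos: [0.6049, 0.3343, 0.1365]
ee_rot: [[0.936, 0.353, 0.0], [0.353, -0.936, 0.001], [0.001, -0.0, -1.0]]
force: [-1.6, 0.7, 5.9]
width: 0.044
finger_force: 100.8
```

```bash
python3 -c "
from h import *
st()"
```

```text
t 44.2 tcp [0.6049 0.3343 0.1365] yaw(y) -69.31 z [ 0.     0.001 -1.   ] w 0.044 ff 100.8 F [-1.6  0.7  5.9] M [-0.01  0.38  0.01] J [25.4 30.9 78.2  0.  70.9 94.7]
```

Call:
apply_moves(targets=[{"dx": 0,"dy": 0,"dz": 0.1,"twist": 0.12,"grip": 1},{"dx": 0,"dy": 0,"dz": 0.12,"twist": 0.3,"grip": 1},{"dx": 0,"dy": 0,"dz": 0.14,"twist": 0.48,"grip": 1},{"dx": 0,"dy": 0,"dz": 0.16,"twist": 0.66,"grip": 1},{"dx": 0,"dy": 0,"dz": 0.18,"twist": 0.84,"grip": 1},{"dx": 0,"dy": 0,"dz": 0.2,"twist": 1.02,"grip": 1},{"dx": 0,"dy": 0,"dz": 0.21,"twist": 1.2,"grip": 1},{"dx": 0,"dy": 0,"dz": 0.23,"twist": 1.38,"grip": 1},{"dx": 0,"dy": 0,"dz": 0.25,"twist": 1.56,"grip": 1},{"dx": 0,"dy": 0,"dz": 0.26,"twist": 1.7,"grip": 1},{"dx": 0,"dy": 0,"dz": 0.27,"twist": 1.8,"grip": 1}])

```text
time_s: 45.58
tcp_pos: [0.606, 0.3339, 0.1383]
ee_rot: [[-0.559, 0.829, 0.002], [0.829, 0.559, -0.0], [-0.001, 0.002, -1.0]]
force: [1.9, -0.2, 0.3]
width: 0.0436
finger_force: 100.8
```

Call:
apply_moves(targets=[{"dx": 0,"dy": 0,"dz": 0.01,"twist": 0.15,"grip": 1},{"dx": 0,"dy": 0,"dz": 0.03,"twist": 0.33,"grip": 1},{"dx": 0,"dy": 0,"dz": 0.05,"twist": 0.51,"grip": 1},{"dx": 0,"dy": 0,"dz": 0.07,"twist": 0.69,"grip": 1},{"dx": 0,"dy": 0,"dz": 0.08,"twist": 0.87,"grip": 1},{"dx": 0,"dy": 0,"dz": 0.1,"twist": 1.05,"grip": 1},{"dx": 0,"dy": 0,"dz": 0.12,"twist": 1.23,"grip": 1},{"dx": 0,"dy": 0,"dz": 0.13,"twist": 1.41,"grip": 1},{"dx": 0,"dy": 0,"dz": 0.15,"twist": 1.55,"grip": 1},{"dx": 0,"dy": 0,"dz": 0.16,"twist": 1.63,"grip": 1},{"dx": 0,"dy": 0,"dz": 0.16,"twist": 1.7,"grip": 1}])

```text
time_s: 46.95
tcp_pos: [0.6062, 0.3351, 0.1399]
ee_rot: [[-0.751, -0.661, 0.003], [-0.661, 0.751, 0.002], [-0.003, -0.0, -1.0]]
force: [1.5, 1.6, -0.5]
width: 0.0437
finger_force: 100.8
```

```bash
python3 -c "
from h import *
st()"
```

```text
t 46.95 tcp [0.6062 0.3351 0.1399] yaw(y) 131.35 z [ 0.003  0.002 -1.   ] w 0.0437 ff 100.8 F [ 1.5  1.6 -0.5] M [ 0.37 -0.26 -0.09] J [  25.4   30.7   77.9    0.    71.2 -105.9]
```

Call:
apply_moves(targets=[{"dx": 0,"dy": 0,"dz": 0,"twist": 0.05,"grip": 1},{"dx": 0,"dy": 0,"dz": 0.01,"twist": 0.1,"grip": 1}])

```text
time_s: 47.2
tcp_pos: [0.6062, 0.3352, 0.1401]
ee_rot: [[-0.682, -0.732, 0.003], [-0.732, 0.682, 0.002], [-0.003, -0.001, -1.0]]
force: [1.7, 2.2, -1.1]
width: 0.0437
finger_force: 100.7
```

```bash
python3 -c "
from h import *
st()"
```

```text
t 47.2 tcp [0.6062 0.3352 0.1401] yaw(y) 137.03 z [ 0.003  0.002 -1.   ] w 0.0437 ff 100.7 F [ 1.7  2.2 -1.1] M [ 0.33 -0.27 -0.09] J [  25.4   30.7   77.9    0.    71.2 -111.6]
```

Call:
apply_moves(targets=[{"dx": 0,"dy": 0,"dz": 0,"twist": 0.05,"grip": 1},{"dx": 0,"dy": 0,"dz": 0.01,"twist": 0.1,"grip": 1}])

```text
time_s: 47.45
tcp_pos: [0.6061, 0.3352, 0.1402]
ee_rot: [[-0.605, -0.796, 0.002], [-0.796, 0.605, 0.002], [-0.003, -0.001, -1.0]]
force: [1.1, 1.8, 0.4]
width: 0.0436
finger_force: 100.7
```

```bash
python3 -c "
from h import *
st()"
```

```text
t 47.45 tcp [0.6061 0.3352 0.1402] yaw(y) 142.76 z [ 0.002  0.002 -1.   ] w 0.0436 ff 100.7 F [1.1 1.8 0.4] M [ 0.42 -0.29 -0.08] J [  25.4   30.7   77.9    0.    71.2 -117.4]
```

Call:
apply_moves(targets=[{"dx": 0,"dy": 0,"dz": 0,"twist": 0.04,"grip": 1},{"dx": 0,"dy": 0,"dz": 0,"twist": 0.08,"grip": 1}])

```text
time_s: 47.7
tcp_pos: [0.6061, 0.3352, 0.1402]
ee_rot: [[-0.54, -0.841, 0.002], [-0.841, 0.54, 0.002], [-0.003, -0.001, -1.0]]
force: [0.9, 2.2, 0.8]
width: 0.0435
finger_force: 101.3
```

```bash
python3 -c "
from h import *
st()"
```

```text
t 47.7 tcp [0.6061 0.3352 0.1402] yaw(y) 147.28 z [ 0.002  0.002 -1.   ] w 0.0435 ff 101.3 F [0.9 2.2 0.8] M [ 0.33 -0.21 -0.6 ] J [ 2.540e+01  3.070e+01  7.790e+01  1.000e-01  7.120e+01 -1.219e+02]
```

Call:
apply_moves(targets=[{"dx": 0,"dy": 0,"dz": 0,"twist": 0.06,"grip": 1},{"dx": 0,"dy": 0,"dz": 0,"twist": 0.12,"grip": 1},{"dx": 0,"dy": 0,"dz": 0,"twist": 0.17,"grip": 1}])

```text
time_s: 48.08
tcp_pos: [0.6059, 0.3353, 0.1402]
ee_rot: [[-0.391, -0.921, 0.002], [-0.921, 0.391, 0.002], [-0.003, -0.001, -1.0]]
force: [1.1, 2.4, 0.6]
width: 0.044
finger_force: 101.6
```

```bash
python3 -c "
from h import *
st()"
```

```text
t 48.08 tcp [0.6059 0.3353 0.1402] yaw(y) 157.01 z [ 0.002  0.002 -1.   ] w 0.044 ff 101.6 F [1.1 2.4 0.6] M [ 0.44 -0.21 -0.6 ] J [ 2.540e+01  3.070e+01  7.790e+01  1.000e-01  7.120e+01 -1.316e+02]
```

Call:
apply_moves(targets=[{"dx": 0,"dy": 0,"dz": -0.01,"twist": -0.12,"grip": 1},{"dx": 0,"dy": 0,"dz": -0.03,"twist": -0.29,"grip": 1},{"dx": 0,"dy": 0,"dz": -0.04,"twist": -0.46,"grip": 1},{"dx": 0,"dy": 0,"dz": -0.06,"twist": -0.63,"grip": 1},{"dx": 0,"dy": 0,"dz": -0.08,"twist": -0.8,"grip": 1},{"dx": 0,"dy": 0,"dz": -0.09,"twist": -0.97,"grip": 1},{"dx": 0,"dy": 0,"dz": -0.11,"twist": -1.14,"grip": 1},{"dx": 0,"dy": 0,"dz": -0.12,"twist": -1.31,"grip": 1},{"dx": 0,"dy": 0,"dz": -0.14,"twist": -1.48,"grip": 1},{"dx": 0,"dy": 0,"dz": -0.15,"twist": -1.6,"grip": 1}])

```text
time_s: 49.32
tcp_pos: [0.6063, 0.3342, 0.1387]
ee_rot: [[-0.907, 0.421, 0.003], [0.421, 0.907, 0.0], [-0.002, 0.001, -1.0]]
force: [1.5, -0.4, 1.8]
width: 0.0437
finger_force: 100.7
```

Call:
apply_moves(targets=[{"dx": 0,"dy": 0,"dz": -0.01,"twist": -0.12,"grip": 1},{"dx": 0,"dy": 0,"dz": -0.03,"twist": -0.29,"grip": 1},{"dx": 0,"dy": 0,"dz": -0.04,"twist": -0.46,"grip": 1},{"dx": 0,"dy": 0,"dz": -0.06,"twist": -0.63,"grip": 1},{"dx": 0,"dy": 0,"dz": -0.08,"twist": -0.8,"grip": 1},{"dx": 0,"dy": 0,"dz": -0.09,"twist": -0.97,"grip": 1},{"dx": 0,"dy": 0,"dz": -0.11,"twist": -1.14,"grip": 1},{"dx": 0,"dy": 0,"dz": -0.12,"twist": -1.31,"grip": 1},{"dx": 0,"dy": 0,"dz": -0.14,"twist": -1.48,"grip": 1},{"dx": 0,"dy": 0,"dz": -0.15,"twist": -1.6,"grip": 1}])

```text
time_s: 50.58
tcp_pos: [0.6052, 0.3339, 0.1372]
ee_rot: [[0.447, 0.894, 0.001], [0.894, -0.447, -0.0], [-0.0, 0.001, -1.0]]
force: [-0.8, -0.9, 1.2]
width: 0.0436
finger_force: 100.8
```

Call:
apply_moves(targets=[{"dx": 0,"dy": 0,"dz": -0.01,"twist": -0.12,"grip": 1},{"dx": 0,"dy": 0,"dz": -0.03,"twist": -0.29,"grip": 1},{"dx": 0,"dy": 0,"dz": -0.04,"twist": -0.46,"grip": 1},{"dx": 0,"dy": 0,"dz": -0.06,"twist": -0.63,"grip": 1},{"dx": 0,"dy": 0,"dz": -0.08,"twist": -0.8,"grip": 1},{"dx": 0,"dy": 0,"dz": -0.09,"twist": -0.97,"grip": 1},{"dx": 0,"dy": 0,"dz": -0.11,"twist": -1.14,"grip": 1},{"dx": 0,"dy": 0,"dz": -0.12,"twist": -1.31,"grip": 1},{"dx": 0,"dy": 0,"dz": -0.14,"twist": -1.48,"grip": 1},{"dx": 0,"dy": 0,"dz": -0.15,"twist": -1.6,"grip": 1},{"dx": 0,"dy": 0,"dz": -0.15,"twist": -1.6,"grip": 1}])

```text
time_s: 51.95
tcp_pos: [0.6049, 0.335, 0.1356]
ee_rot: [[0.883, -0.469, 0.0], [-0.469, -0.883, 0.001], [-0.0, -0.001, -1.0]]
force: [-0.9, 2.6, 0.8]
width: 0.0435
finger_force: 101.2
```

```bash
python3 -c "
from h import *
st()"
```

```text
t 51.95 tcp [0.6049 0.335  0.1356] yaw(y) -117.95 z [ 0.     0.001 -1.   ] w 0.0435 ff 101.2 F [-0.9  2.6  0.8] M [ 0.49  0.16 -0.04] J [2.540e+01 3.090e+01 7.830e+01 1.000e-01 7.080e+01 1.434e+02]
```

Call:
apply_moves(targets=[{"dx": 0,"dy": 0,"dz": 0,"twist": 0,"grip": -1},{"dx": 0,"dy": 0,"dz": 0,"twist": 0,"grip": -1},{"dx": 0,"dy": 0,"dz": 0,"twist": 0,"grip": -1},{"dx": 0,"dy": 0,"dz": 0,"twist": 0,"grip": -1},{"dx": 0,"dy": 0,"dz": 0,"twist": 0.18,"grip": -1},{"dx": 0,"dy": 0,"dz": 0,"twist": 0.36,"grip": -1},{"dx": 0,"dy": 0,"dz": 0,"twist": 0.54,"grip": -1},{"dx": 0,"dy": 0,"dz": 0,"twist": 0.72,"grip": -1},{"dx": 0,"dy": 0,"dz": 0,"twist": 0.9,"grip": -1},{"dx": 0,"dy": 0,"dz": 0,"twist": 1.08,"grip": -1},{"dx": 0,"dy": 0,"dz": 0,"twist": 1.26,"grip": -1},{"dx": 0,"dy": 0,"dz": 0,"twist": 1.43,"grip": -1}])

```text
time_s: 53.45
tcp_pos: [0.605, 0.334, 0.1357]
ee_rot: [[0.584, 0.811, 0.0], [0.811, -0.584, -0.0], [0.0, 0.0, -1.0]]
force: [0.2, -0.2, 0.3]
width: 0.0855
finger_force: 0.0
```

Call:
apply_moves(targets=[{"dx": 0,"dy": 0,"dz": 0,"twist": 0.18,"grip": -1},{"dx": 0,"dy": 0,"dz": 0,"twist": 0.36,"grip": -1},{"dx": 0,"dy": 0,"dz": 0,"twist": 0.54,"grip": -1},{"dx": 0,"dy": 0,"dz": 0,"twist": 0.72,"grip": -1},{"dx": 0,"dy": 0,"dz": 0,"twist": 0.9,"grip": -1},{"dx": 0,"dy": 0,"dz": 0,"twist": 1.08,"grip": -1},{"dx": 0,"dy": 0,"dz": 0,"twist": 1.26,"grip": -1},{"dx": 0,"dy": 0,"dz": 0,"twist": 1.43,"grip": -1},{"dx": 0,"dy": 0,"dz": 0,"twist": 1.61,"grip": -1},{"dx": 0,"dy": 0,"dz": 0,"twist": 1.79,"grip": -1},{"dx": 0,"dy": 0,"dz": -0.2,"twist": 1.97,"grip": -1},{"dx": 0,"dy": 0,"dz": -0.3,"twist": 2.1,"grip": -1}])

```text
time_s: 54.95
tcp_pos: [0.6049, 0.334, 0.1326]
ee_rot: [[-0.995, 0.096, 0.0], [0.096, 0.995, -0.0], [-0.0, -0.0, -1.0]]
force: [0.1, 0.6, 0.7]
width: 0.0855
finger_force: 0.0
```

Call:
apply_moves(targets=[{"dx": 0,"dy": 0,"dz": 0,"twist": 0.18,"grip": -1},{"dx": 0,"dy": 0,"dz": 0,"twist": 0.36,"grip": -1},{"dx": 0,"dy": 0,"dz": 0,"twist": 0.54,"grip": -1},{"dx": 0,"dy": 0,"dz": 0,"twist": 0.659,"grip": -1},{"dx": 0,"dy": 0,"dz": 0,"twist": 0.659,"grip": -1},{"dx": 0,"dy": 0,"dz": 0,"twist": 0.659,"grip": 1},{"dx": 0,"dy": 0,"dz": 0.1,"twist": 0.659,"grip": 1},{"dx": 0,"dy": 0,"dz": 0.1,"twist": 0.659,"grip": 1},{"dx": 0,"dy": 0,"dz": 0.1,"twist": 0.659,"grip": 1},{"dx": 0,"dy": 0,"dz": 0.1,"twist": 0.659,"grip": 1},{"dx": 0,"dy": 0,"dz": 0.1,"twist": 0.659,"grip": 1},{"dx": 0,"dy": 0,"dz": 0.1,"twist": 0.659,"grip": 1}], squeeze=100)

```text
time_s: 56.45
tcp_pos: [0.6049, 0.3342, 0.1344]
ee_rot: [[-0.848, -0.529, 0.0], [-0.529, 0.848, 0.0], [-0.001, -0.0, -1.0]]
force: [-1.8, -1.2, 6.3]
width: 0.0438
finger_force: 101.1
```

```bash
python3 -c "
from h import *
st()"
```

```text
t 56.45 tcp [0.6049 0.3342 0.1344] yaw(y) 121.97 z [ 0.  0. -1.] w 0.0438 ff 101.1 F [-1.8 -1.2  6.3] M [-0.07  0.28 -0.07] J [ 25.4  31.   78.4   0.   70.6 -96.5]
```

Call:
apply_moves(targets=[{"dx": 0,"dy": 0,"dz": 0.05,"twist": -0.12,"grip": 1},{"dx": 0,"dy": 0,"dz": 0.05,"twist": -0.29,"grip": 1},{"dx": 0,"dy": 0,"dz": 0.05,"twist": -0.46,"grip": 1},{"dx": 0,"dy": 0,"dz": 0.03,"twist": -0.63,"grip": 1},{"dx": 0,"dy": 0,"dz": 0,"twist": -0.8,"grip": 1},{"dx": 0,"dy": 0,"dz": -0.02,"twist": -0.97,"grip": 1},{"dx": 0,"dy": 0,"dz": -0.04,"twist": -1.14,"grip": 1},{"dx": 0,"dy": 0,"dz": -0.05,"twist": -1.31,"grip": 1},{"dx": 0,"dy": 0,"dz": -0.06,"twist": -1.45,"grip": 1},{"dx": 0,"dy": 0,"dz": -0.07,"twist": -1.5,"grip": 1}])

```text
time_s: 57.7
tcp_pos: [0.6051, 0.3353, 0.1331]
ee_rot: [[-0.587, 0.81, 0.001], [0.81, 0.587, 0.002], [0.001, 0.002, -1.0]]
force: [-0.6, 2.3, 1.8]
width: 0.044
finger_force: 100.7
```

Call:
apply_moves(targets=[{"dx": 0,"dy": 0,"dz": -0.01,"twist": -0.12,"grip": 1},{"dx": 0,"dy": 0,"dz": -0.03,"twist": -0.29,"grip": 1},{"dx": 0,"dy": 0,"dz": -0.04,"twist": -0.46,"grip": 1},{"dx": 0,"dy": 0,"dz": -0.06,"twist": -0.63,"grip": 1},{"dx": 0,"dy": 0,"dz": -0.08,"twist": -0.8,"grip": 1},{"dx": 0,"dy": 0,"dz": -0.09,"twist": -0.97,"grip": 1},{"dx": 0,"dy": 0,"dz": -0.11,"twist": -1.14,"grip": 1},{"dx": 0,"dy": 0,"dz": -0.12,"twist": -1.31,"grip": 1},{"dx": 0,"dy": 0,"dz": -0.14,"twist": -1.45,"grip": 1},{"dx": 0,"dy": 0,"dz": -0.15,"twist": -1.55,"grip": 1}])

```text
time_s: 58.95
tcp_pos: [0.6062, 0.3351, 0.1316]
ee_rot: [[0.798, 0.602, 0.003], [0.602, -0.798, 0.002], [0.003, 0.0, -1.0]]
force: [1.3, 1.2, 0.4]
width: 0.044
finger_force: 100.8
```

```bash
python3 -c "
from h import *
st()"
```

```text
t 58.95 tcp [0.6062 0.3351 0.1316] yaw(y) -52.97 z [ 0.003  0.002 -1.   ] w 0.044 ff 100.8 F [1.3 1.2 0.4] M [ 0.25 -0.24  0.08] J [25.4 31.1 78.5  0.  70.2 78.4]
```

Call:
apply_moves(targets=[{"dx": 0,"dy": 0,"dz": 0,"twist": -0.05,"grip": 1},{"dx": 0,"dy": 0,"dz": -0.01,"twist": -0.11,"grip": 1}])

```text
time_s: 59.2
tcp_pos: [0.6063, 0.335, 0.1315]
ee_rot: [[0.859, 0.512, 0.003], [0.512, -0.859, 0.002], [0.003, 0.0, -1.0]]
force: [1.2, 1.4, -0.0]
width: 0.0441
finger_force: 100.8
```

```bash
python3 -c "
from h import *
st()"
```

```text
t 59.2 tcp [0.6063 0.335  0.1315] yaw(y) -59.18 z [ 0.003  0.002 -1.   ] w 0.0441 ff 100.8 F [ 1.2  1.4 -0. ] M [ 0.24 -0.25  0.03] J [25.4 31.2 78.5  0.  70.2 84.6]
```

Call:
apply_moves(targets=[{"dx": 0,"dy": 0,"dz": 0,"twist": -0.03,"grip": 1}])

```text
time_s: 59.32
tcp_pos: [0.6063, 0.3349, 0.1315]
ee_rot: [[0.873, 0.487, 0.003], [0.487, -0.873, 0.001], [0.003, 0.0, -1.0]]
force: [3.1, 2.4, 0.7]
width: 0.0438
finger_force: 100.8
```

```bash
python3 -c "
from h import *
st()"
```

```text
t 59.33 tcp [0.6063 0.3349 0.1315] yaw(y) -60.84 z [ 0.003  0.001 -1.   ] w 0.0438 ff 100.8 F [3.1 2.4 0.7] M [ 0.34 -0.47  0.14] J [25.4 31.2 78.5  0.  70.2 86.3]
```

Call:
apply_moves(targets=[{"dx": 0,"dy": 0,"dz": 0,"twist": -0.03,"grip": 1}])

```text
time_s: 59.45
tcp_pos: [0.6063, 0.3349, 0.1315]
ee_rot: [[0.888, 0.461, 0.003], [0.461, -0.888, 0.001], [0.003, -0.0, -1.0]]
force: [4.1, 3.4, -1.5]
width: 0.0437
finger_force: 100.9
```

```bash
python3 -c "
from h import *
st()"
```

```text
t 59.45 tcp [0.6063 0.3349 0.1315] yaw(y) -62.58 z [ 0.003  0.001 -1.   ] w 0.0437 ff 100.9 F [ 4.1  3.4 -1.5] M [ 0.49 -0.74  0.14] J [25.4 31.2 78.5  0.  70.2 88. ]
```

Call:
apply_moves(targets=[{"dx": 0,"dy": 0,"dz": 0,"twist": -0.03,"grip": 1}])

```text
time_s: 59.58
tcp_pos: [0.6063, 0.3349, 0.1315]
ee_rot: [[0.901, 0.435, 0.003], [0.435, -0.901, 0.001], [0.003, 0.0, -1.0]]
force: [4.8, 2.3, -0.6]
width: 0.0439
finger_force: 100.9
```

```bash
python3 -c "
from h import *
st()"
```

```text
t 59.58 tcp [0.6063 0.3349 0.1315] yaw(y) -64.24 z [ 0.003  0.001 -1.   ] w 0.0439 ff 100.9 F [ 4.8  2.3 -0.6] M [ 0.51 -0.73  0.59] J [25.4 31.1 78.5 -0.  70.2 89.7]
```

Call:
apply_moves(targets=[{"dx": 0,"dy": 0,"dz": 0,"twist": -0.03,"grip": 1}])

```text
time_s: 59.7
tcp_pos: [0.6063, 0.3349, 0.1315]
ee_rot: [[0.913, 0.408, 0.003], [0.408, -0.913, 0.001], [0.003, 0.0, -1.0]]
force: [4.3, 2.9, -1.2]
width: 0.0435
finger_force: 100.8
```

```bash
python3 -c "
from h import *
st()"
```

```text
t 59.7 tcp [0.6063 0.3349 0.1315] yaw(y) -65.95 z [ 0.003  0.001 -1.   ] w 0.0435 ff 100.8 F [ 4.3  2.9 -1.2] M [ 0.47 -0.82  0.61] J [25.4 31.2 78.5 -0.  70.2 91.4]
```

Call:
apply_moves(targets=[{"dx": 0,"dy": 0,"dz": 0,"twist": 0,"grip": 1},{"dx": 0,"dy": 0,"dz": 0,"twist": 0,"grip": -1},{"dx": 0,"dy": 0,"dz": 0,"twist": 0,"grip": -1},{"dx": 0,"dy": 0,"dz": 0,"twist": 0,"grip": -1},{"dx": 0,"dy": 0,"dz": 0,"twist": 0,"grip": -1},{"dx": 0,"dy": 0,"dz": 5,"twist": 0,"grip": -1},{"dx": 0,"dy": 0,"dz": 10,"twist": 0,"grip": -1},{"dx": 0,"dy": 0,"dz": 15,"twist": 0,"grip": -1}])

```text
time_s: 60.7
tcp_pos: [0.6046, 0.334, 0.2828]
ee_rot: [[0.913, 0.408, -0.0], [0.408, -0.913, -0.0], [-0.0, 0.0, -1.0]]
force: [1.2, -1.1, -0.3]
width: 0.0852
finger_force: 0.0
```

```bash
cat > cart.py <<'E'
from h import *
def cartons(z=.056):
    im,K,T=shot("top"); hsv=cv2.cvtColor(im,cv2.COLOR_BGR2HSV)
    m=cv2.inRange(hsv,(8,60,60),(28,255,255)); m[:110]=0
    m=cv2.morphologyEx(m,cv2.MORPH_CLOSE,np.ones((11,11)))
    out=[]
    for c in cv2.findContours(m,cv2.RETR_EXTERNAL,cv2.CHAIN_APPROX_NONE)[0]:
        if cv2.contourArea(c)<300: continue
        P=np.array([onz(p[0],K,T,z)[:2] for p in c])*1e3
        (cx,cy),(w,h),a=cv2.minAreaRect(P.astype(np.float32))
        b=cv2.boxPoints(((cx,cy),(w,h),a)); e=b[1]-b[0] if np.linalg.norm(b[1]-b[0])>np.linalg.norm(b[2]-b[1]) else b[2]-b[1]
        out.append((round(cx),round(cy),round(max(w,h)),round(min(w,h)),round(float(np.degrees(np.arctan2(e[1],e[0])))%180,1),cv2.boundingRect(c)))
    return out
if __name__=="__main__":
    st()
    for o in cartons(): print(o)
E
python3 cart.py; python3 - <<'E'
from h import *
im=np.load("/tmp/top.npz")["im"]
cv2.imwrite("pics/t3.png",cv2.resize(im[160:320,170:310],(700,800))[:600])
E
```

```text
t 60.7 tcp [0.6046 0.334  0.2828] yaw(y) -65.95 z [-0. -0. -1.] w 0.0852 ff 0.0 F [ 1.2 -1.1 -0.3] M [-0.03 -0.03  0.06] J [25.4 25.3 66.5 -0.  88.2 91.4]
(-65, 772, 104, 95, 90.8, (0, 440, 43, 40))
(436, -162, 130, 58, 2.2, (365, 237, 24, 47))
(446, -325, 131, 61, 168.0, (421, 231, 29, 50))
(620, -177, 132, 57, 174.2, (368, 172, 23, 47))
(639, -362, 133, 61, 172.5, (432, 164, 25, 47))
```

View pics/t3.png

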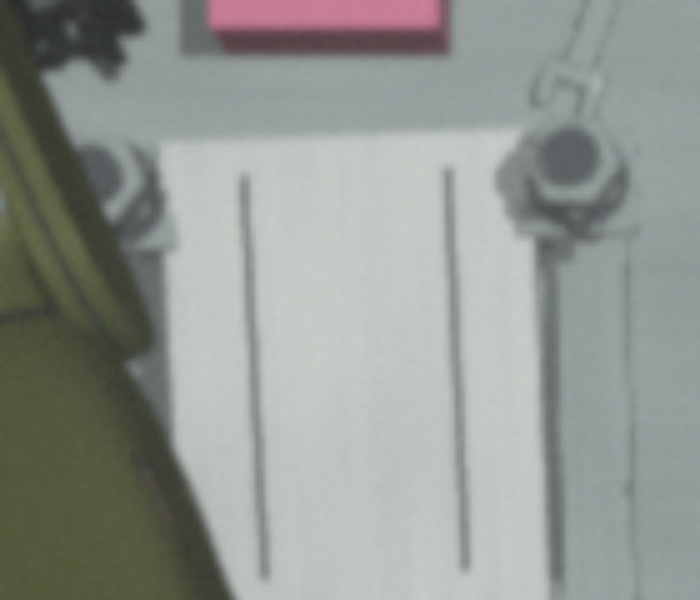

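```bash
python3 - <<'E'
from h import *
im0=cv2.imread("pics/top0.png"); d=np.load("/tmp/top.npz");K,T=d["mtx"],d["T"]
g=cv2.GaussianBlur(cv2.cvtColor(im0,cv2.COLOR_BGR2GRAY),(3,1),0).astype(int)
for c in(215,230,245,260): print(c,[ (r,g[r,c]) for r in range(182,192)],'\n  ',g[278:312,c])
for p in((202,189),(274.4,186)): print(onz(p,K,T,.1153))
s0=cv2.imread("pics/scene0.png")
cv2.imwrite("pics/s4.png",cv2.resize(s0[180:330,310:480],(800,706))[:600])
E
```

```text
215 [(182, np.int64(138)), (183, np.int64(138)), (184, np.int64(140)), (185, np.int64(140)), (186, np.int64(143)), (187, np.int64(150)), (188, np.int64(162)), (189, np.int64(172)), (190, np.int64(173)), (191, np.int64(173))] 
   [169 166 167 166 169 168 168 165 152 121  96  90  89  89  90  90  91  90
  91  92  92  91  91  92 109 142 158 147 132 131 131 131 131 133]
230 [(182, np.int64(138)), (183, np.int64(140)), (184, np.int64(140)), (185, np.int64(140)), (186, np.int64(144)), (187, np.int64(157)), (188, np.int64(169)), (189, np.int64(172)), (190, np.int64(171)), (191, np.int64(172))] 
   [169 169 170 170 169 171 171 164 138 105  93  89  91  92  91  91  90  90
  92  91  90  90  91 100 129 155 161 149 138 135 134 136 134 135]
245 [(182, np.int64(139)), (183, np.int64(139)), (184, np.int64(138)), (185, np.int64(141)), (186, np.int64(152)), (187, np.int64(164)), (188, np.int64(172)), (189, np.int64(173)), (190, np.int64(173)), (191, np.int64(175))] 
   [172 172 172 173 173 172 168 150 120  97  90  90  89  91  90  89  91  90
  90  91  91  91  96 114 147 164 157 142 135 136 137 136 136 136]
260 [(182, np.int64(138)), (183, np.int64(137)), (184, np.int64(138)), (185, np.int64(147)), (186, np.int64(162)), (187, np.int64(172)), (188, np.int64(174)), (189, np.int64(176)), (190, np.int64(175)), (191, np.int64(176))] 
   [172 172 172 173 173 171 163 136 105  92  91  89  90  89  91  90  92  90
  90  91  90  91 104 138 160 161 146 137 135 137 137 136 138 137]
[0.62998408 0.30700429 0.1153    ]
[0.63480186 0.11191567 0.1153    ]
```

View pics/s4.png

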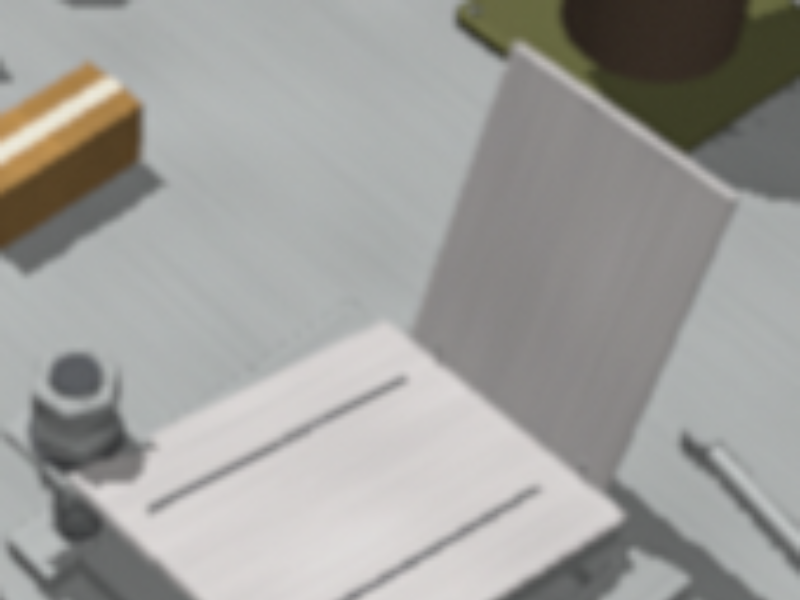

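```bash
python3 - <<'E'
from h import *
d=np.load("/tmp/top.npz");K,T=d["mtx"],d["T"]
for nm,z,ps in(("base",.05,[(215,286.7),(230,286.2),(245,285.6),(260,285.2)]),("upper",.1153,[(215,187.5),(230,187),(245,186.3),(260,185.7)])):
    q=np.array([onz(p,K,T,z)[:2] for p in ps]); f=np.polyfit(q[:,1],q[:,0],1)
    print(nm,np.round(q,4).tolist(),"yaw",np.degrees(np.arctan(-f[0])),"x at y=.2045",np.polyval(f,.2045),"y=.21",np.polyval(f,.21))
d=np.load("/tmp/scene.npz");K,T=d["mtx"],d["T"]
s=800/170
for p,z in(((412,335),.05),((605,485),.05)): print(onz((310+p[0]/s,180+p[1]/s),K,T,z))
o=np.array([.3718,.2045,.05]);a=np.radians(14)
E
```

```text
base [[0.3713, 0.2811], [0.3719, 0.2401], [0.3728, 0.1991], [0.3731, 0.158]] yaw 0.8711787526057695 x at y=.2045 0.37250517647321035 y=.21 0.37242154287118817
upper [[0.6335, 0.2721], [0.6342, 0.2317], [0.6354, 0.1912], [0.6363, 0.1508]] yaw 1.370287577998913 x at y=.2045 0.6350258399085896 y=.21 0.6348942766592941
[0.37180434 0.12716013 0.05      ]
[0.36509263 0.28350803 0.05      ]
```

Call:
apply_moves(targets=[{"dx": -1,"dy": -3,"dz": 0,"twist": -0.03,"grip": -1},{"dx": -2.5,"dy": -7.5,"dz": 0,"twist": -0.08,"grip": -1},{"dx": -4.2,"dy": -12.5,"dz": 0,"twist": -0.12,"grip": -1},{"dx": -5.9,"dy": -17.5,"dz": 0,"twist": -0.17,"grip": -1},{"dx": -7.6,"dy": -22.5,"dz": 0,"twist": -0.21,"grip": -1},{"dx": -9.3,"dy": -27.5,"dz": 0,"twist": -0.26,"grip": -1},{"dx": -11,"dy": -32.5,"dz": -1,"twist": -0.3,"grip": -1},{"dx": -12.7,"dy": -37.5,"dz": -3,"twist": -0.34,"grip": -1},{"dx": -14.4,"dy": -42.5,"dz": -6,"twist": -0.38,"grip": -1},{"dx": -15.9,"dy": -47,"dz": -9,"twist": -0.381,"grip": -1},{"dx": -16.8,"dy": -49.7,"dz": -12,"twist": -0.381,"grip": -1},{"dx": -16.8,"dy": -49.7,"dz": -14,"twist": -0.381,"grip": -1}])

```text
time_s: 62.25
tcp_pos: [0.4355, -0.1646, 0.1402]
ee_rot: [[0.999, 0.035, -0.001], [0.035, -0.999, -0.0], [-0.001, -0.0, -1.0]]
force: [0.1, 0.7, -0.7]
width: 0.0853
finger_force: 0.0
```

```bash
python3 cart.py
```

```text
t 62.25 tcp [ 0.4355 -0.1646  0.1402] yaw(y) -87.97 z [-0.001 -0.    -1.   ] w 0.0853 ff 0.0 F [ 0.1  0.7 -0.7] M [-0.03  0.03  0.01] J [-25.9  14.5 106.2  -0.   59.3  62.1]
(-69, 772, 105, 88, 90.2, (0, 443, 43, 37))
(404, -163, 66, 58, 1.9, (366, 260, 23, 25))
(444, -330, 132, 52, 167.3, (424, 234, 26, 47))
(620, -177, 132, 58, 173.8, (368, 172, 23, 46))
(637, -362, 137, 62, 172.1, (432, 164, 25, 48))
```

Call:
apply_moves(targets=[{"dx": 0,"dy": 0,"dz": -5,"twist": 0,"grip": -1},{"dx": 0,"dy": 0,"dz": -9.5,"twist": 0,"grip": -1},{"dx": 0,"dy": 0,"dz": -12,"twist": 0,"grip": -1},{"dx": 0,"dy": 0,"dz": -13,"twist": 0,"grip": -1},{"dx": 0,"dy": 0,"dz": -13,"twist": 0,"grip": 1},{"dx": 0,"dy": 0,"dz": -13,"twist": 0,"grip": 1},{"dx": 0,"dy": 0,"dz": -13,"twist": 0,"grip": 1},{"dx": 0,"dy": 0,"dz": -13,"twist": 0,"grip": 1},{"dx": 0,"dy": 0,"dz": -13,"twist": 0,"grip": 1}], squeeze=40)

```text
time_s: 63.42
tcp_pos: [0.4377, -0.1631, 0.0124]
ee_rot: [[0.999, 0.039, 0.002], [0.039, -0.999, -0.001], [0.002, 0.001, -1.0]]
force: [0.4, 0.4, 6.8]
width: 0.0554
finger_force: 44.7
```

```bash
python3 -c "
from h import *
st()"
```

```text
t 63.42 tcp [ 0.4377 -0.1631  0.0124] yaw(y) -87.78 z [ 0.002 -0.001 -1.   ] w 0.0554 ff 44.7 F [0.4 0.4 6.8] M [ 0.27  0.06 -0.01] J [-25.6  25.9 114.4   0.   39.6  62.1]
```

Call:
apply_moves(targets=[{"dx": 0,"dy": 0,"dz": 4,"twist": 0,"grip": 1},{"dx": 0,"dy": 0,"dz": 9,"twist": 0,"grip": 1},{"dx": 0,"dy": 1,"dz": 14,"twist": 0,"grip": 1},{"dx": 0.2,"dy": 4,"dz": 18,"twist": -0.01,"grip": 1},{"dx": 0.4,"dy": 9,"dz": 19,"twist": -0.017,"grip": 1},{"dx": 0.6,"dy": 14,"dz": 19,"twist": -0.017,"grip": 1},{"dx": 0.6,"dy": 19,"dz": 19,"twist": -0.017,"grip": 1},{"dx": 0.6,"dy": 24,"dz": 19,"twist": -0.017,"grip": 1},{"dx": 0.6,"dy": 29,"dz": 19,"twist": -0.017,"grip": 1},{"dx": 0.6,"dy": 33,"dz": 18,"twist": -0.017,"grip": 1},{"dx": 0.6,"dy": 36,"dz": 16,"twist": -0.017,"grip": 1},{"dx": 0.6,"dy": 36.9,"dz": 13,"twist": -0.017,"grip": 1}])

```text
time_s: 64.92
tcp_pos: [0.4432, 0.2082, 0.1413]
ee_rot: [[1.0, 0.024, 0.002], [0.024, -1.0, 0.001], [0.002, -0.001, -1.0]]
force: [0.3, 0.3, -4.1]
width: 0.0554
finger_force: 45.3
```

Call:
apply_moves(targets=[{"dx": 0,"dy": 0,"dz": 0,"twist": 0,"grip": 1},{"dx": 0,"dy": 0,"dz": 0,"twist": 0,"grip": 1}])

```text
time_s: 65.18
tcp_pos: [0.4429, 0.2057, 0.1418]
ee_rot: [[1.0, 0.022, -0.0], [0.022, -1.0, -0.0], [-0.0, 0.0, -1.0]]
force: [0.3, 0.6, -2.5]
width: 0.0556
finger_force: 45.0
```

```bash
python3 -c "
from h import *
st()
b,_,_=shot('top')
a,_,_=shot('scene')
cv2.imwrite('pics/p1.png',np.hstack([cv2.resize(a[160:340,280:480],(440,396)),cv2.resize(b[150:330,160:320],(352,396))]))"
```

```text
t 65.17 tcp [0.4429 0.2057 0.1418] yaw(y) -88.76 z [-0. -0. -1.] w 0.0556 ff 45.0 F [ 0.3  0.6 -2.5] M [ 0.06 -0.01  0.02] J [ 20.   16.  103.6  -0.   60.4 108.7]
```

View pics/p1.png

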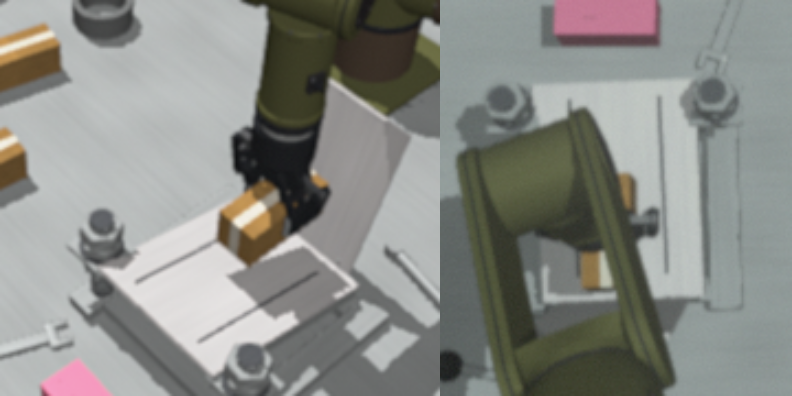

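Call:
apply_moves(targets=[{"dx": 0,"dy": 0,"dz": -2,"twist": 0,"grip": 1},{"dx": 0,"dy": 0,"dz": -4,"twist": 0,"grip": 1},{"dx": 0,"dy": 0,"dz": -5,"twist": 0,"grip": 1},{"dx": 0,"dy": 0,"dz": -5.6,"twist": 0,"grip": 1},{"dx": 0,"dy": 0,"dz": -6.1,"twist": 0,"grip": 1},{"dx": 0,"dy": 0,"dz": -6.2,"twist": 0,"grip": 1}], squeeze=25)

```text
time_s: 66.03
tcp_pos: [0.4393, 0.2053, 0.0801]
ee_rot: [[1.0, 0.021, -0.006], [0.021, -1.0, -0.001], [-0.006, 0.001, -1.0]]
force: [-11.2, 0.1, 8.6]
width: 0.0556
finger_force: 46.3
```

```bash
python3 -c "
from h import *
st()"
```

```text
t 66.03 tcp [0.4393 0.2053 0.0801] yaw(y) -88.8 z [-0.006 -0.001 -1.   ] w 0.0556 ff 46.3 F [-11.2   0.1   8.6] M [ 0.03  0.96 -0.05] J [2.000e+01 2.070e+01 1.080e+02 1.000e-01 5.160e+01 1.087e+02]
```

Call:
apply_moves(targets=[{"dx": -0.5,"dy": 0,"dz": -0.12,"twist": 0,"grip": 1},{"dx": -1,"dy": 0,"dz": -0.25,"twist": 0,"grip": 1},{"dx": -1.5,"dy": -0.03,"dz": -0.37,"twist": 0,"grip": 1},{"dx": -1.8,"dy": -0.04,"dz": -0.45,"twist": 0,"grip": 1},{"dx": -1.8,"dy": -0.04,"dz": -0.45,"twist": 0,"grip": 1}])

```text
time_s: 66.65
tcp_pos: [0.4296, 0.2066, 0.0766]
ee_rot: [[1.0, 0.022, 0.009], [0.022, -1.0, 0.002], [0.009, -0.002, -1.0]]
force: [6.8, -3.1, 5.7]
width: 0.0553
finger_force: 46.1
```

```bash
python3 -c "
from h import *
st()
a,_,_=shot('scene')
cv2.imwrite('pics/p2.png',cv2.resize(a[180:330,310:480],(680,600)))"
```

```text
t 66.65 tcp [0.4296 0.2066 0.0766] yaw(y) -88.73 z [ 0.009  0.002 -1.   ] w 0.0553 ff 46.1 F [ 6.8 -3.1  5.7] M [-0.41 -1.13 -0.11] J [ 2.070e+01  2.010e+01  1.099e+02 -1.000e-01  4.950e+01  1.095e+02]
```

View pics/p2.png

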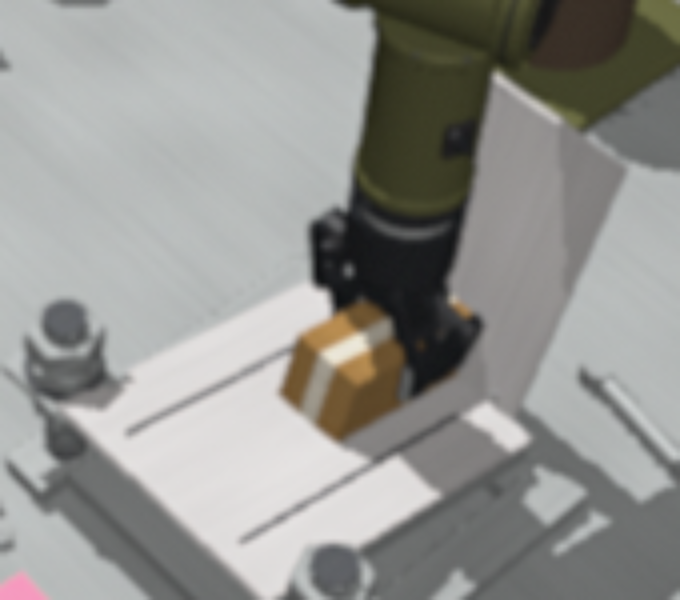

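Call:
apply_moves(targets=[{"dx": 0.2,"dy": 0,"dz": 0,"twist": 0,"grip": -1},{"dx": 0.2,"dy": 0,"dz": 0,"twist": 0,"grip": -1},{"dx": 0.2,"dy": 0,"dz": 0,"twist": 0,"grip": -1},{"dx": 0.2,"dy": 0,"dz": 0,"twist": 0,"grip": -1},{"dx": 0.2,"dy": 0,"dz": 2,"twist": 0,"grip": -1},{"dx": 0.2,"dy": 0,"dz": 6,"twist": 0,"grip": -1},{"dx": 0.2,"dy": 0,"dz": 11,"twist": 0,"grip": -1},{"dx": 0.5,"dy": -1,"dz": 15,"twist": 0,"grip": -1}])

```text
time_s: 67.7
tcp_pos: [0.4298, 0.1961, 0.2266]
ee_rot: [[1.0, 0.023, 0.001], [0.023, -1.0, 0.001], [0.001, -0.001, -1.0]]
force: [0.8, 0.4, 0.6]
width: 0.0851
finger_force: 0.0
```

Call:
apply_moves(targets=[{"dx": 2.5,"dy": -5,"dz": 0,"twist": -0.03,"grip": -1},{"dx": 5,"dy": -10,"dz": 0,"twist": -0.05,"grip": -1},{"dx": 7.5,"dy": -15,"dz": 0,"twist": -0.07,"grip": -1},{"dx": 10,"dy": -20,"dz": 0,"twist": -0.09,"grip": -1},{"dx": 12.5,"dy": -25,"dz": 0,"twist": -0.11,"grip": -1},{"dx": 15,"dy": -30,"dz": 0,"twist": -0.126,"grip": -1},{"dx": 17.5,"dy": -34.5,"dz": -2,"twist": -0.126,"grip": -1},{"dx": 19.1,"dy": -37.4,"dz": -5,"twist": -0.126,"grip": -1},{"dx": 19.1,"dy": -37.4,"dz": -8,"twist": -0.126,"grip": -1},{"dx": 19.1,"dy": -37.4,"dz": -8,"twist": -0.126,"grip": -1}])

```text
time_s: 68.95
tcp_pos: [0.6183, -0.1777, 0.1414]
ee_rot: [[0.994, -0.105, -0.007], [-0.105, -0.994, 0.003], [-0.008, -0.002, -1.0]]
force: [-0.8, 0.1, 0.5]
width: 0.0854
finger_force: 0.0
```

```bash
python3 cart.py; python3 - <<'E'
from h import *
from cart import *
print("deck plane check", cartons(.12))
im,K,T=shot('scene'); s=im[150:350,300:490]; cv2.imwrite('/tmp/s.png',s)
# expected projection of the placed carton's top corners (deck frame) for numeric check
m=cv2.inRange(cv2.cvtColor(im,cv2.COLOR_BGR2HSV),(8,60,60),(28,255,255)); m[:,:320]=0; m[:180]=0;m[330:]=0;m[:,490:]=0
m=cv2.morphologyEx(m,cv2.MORPH_CLOSE,np.ones((9,9)))
c=max(cv2.findContours(m,0,2)[0],key=cv2.contourArea); print("scene bbox",cv2.boundingRect(c))
a=np.radians(14);y=np.radians(1.2);O=np.array([.3725,.2047,.05])
R=np.array([[np.cos(y),-np.sin(y),0],[np.sin(y),np.cos(y),0],[0,0,1]])@np.array([[np.cos(a),0,-np.sin(a)],[0,1,0],[np.sin(a),0,np.cos(a)]])
P=np.array([proj(O+R@np.array([i,j,k]),K,T) for i in(0,.13) for j in(-.028,.028) for k in(0,.056)])
print("expected bbox",P.min(0),P.max(0)-P.min(0))
E
```

```text
t 68.95 tcp [ 0.6183 -0.1777  0.1414] yaw(y) -96.02 z [-0.007  0.003 -1.   ] w 0.0854 ff 0.0 F [-0.8  0.1  0.5] M [ 0.01 -0.04 -0.01] J [-19.8  27.3  84.1   0.   69.   76.2]
(-64, 772, 105, 97, 90.2, (0, 439, 43, 41))
(432, 214, 138, 61, 4.6, (227, 240, 25, 50))
(445, -325, 133, 62, 168.0, (421, 231, 29, 50))
(638, -361, 137, 63, 172.2, (432, 164, 25, 48))
deck plane check [(-49, 736, 100, 93, 90.2, (0, 439, 43, 41)), (425, 203, 131, 59, 4.6, (227, 240, 25, 50)), (437, -310, 127, 60, 167.3, (421, 231, 29, 50)), (621, -345, 132, 60, 172.3, (432, 164, 25, 49))]
scene bbox (380, 249, 49, 41)
expected bbox [378.91588731 247.07071224] [50.7138816  43.29499715]
```

Call:
apply_moves(targets=[{"dx": 0.2,"dy": -0.1,"dz": -5,"twist": 0,"grip": -1},{"dx": 0.2,"dy": -0.1,"dz": -9.5,"twist": 0,"grip": -1},{"dx": 0.2,"dy": -0.1,"dz": -12,"twist": 0,"grip": -1},{"dx": 0.2,"dy": -0.1,"dz": -13.2,"twist": 0,"grip": -1},{"dx": 0.2,"dy": -0.1,"dz": -13.2,"twist": 0,"grip": 1},{"dx": 0.2,"dy": -0.1,"dz": -13.2,"twist": 0,"grip": 1},{"dx": 0.2,"dy": -0.1,"dz": -13.2,"twist": 0,"grip": 1},{"dx": 0.2,"dy": -0.1,"dz": -13.2,"twist": 0,"grip": 1},{"dx": 0.2,"dy": -0.1,"dz": -13.2,"twist": 0,"grip": 1}], squeeze=35)

```text
time_s: 70.22
tcp_pos: [0.6243, -0.1795, 0.0147]
ee_rot: [[0.995, -0.104, 0.003], [-0.104, -0.995, -0.001], [0.003, 0.0, -1.0]]
force: [0.8, 0.4, 7.2]
width: 0.0557
finger_force: 40.2
```

```bash
python3 - <<'E'
from h import *
st()
d=np.load("/tmp/top.npz");K,T=d["mtx"],d["T"]
for yw,dy in((1.2,0),(3,0),(4.5,0),(1.2,.003)):
    a=np.radians(14);y=np.radians(yw);O=np.array([.3725,.2047+dy,.05])
    R=np.array([[np.cos(y),-np.sin(y),0],[np.sin(y),np.cos(y),0],[0,0,1]])@np.array([[np.cos(a),0,-np.sin(a)],[0,1,0],[np.sin(a),0,np.cos(a)]])
    P=np.array([proj(O+R@np.array([i,j,k]),K,T) for i in(0,.13) for j in(-.028,.028) for k in(0,.056)])
    Q=np.array([onz(p,K,T,.12)[:2] for p in P])*1e3
    print(yw,cv2.minAreaRect(Q.astype(np.float32)),P.min(0),P.max(0)-P.min(0))
E
```

```text
t 70.22 tcp [ 0.6243 -0.1795  0.0147] yaw(y) -95.97 z [ 0.003 -0.001 -1.   ] w 0.0557 ff 40.2 F [0.8 0.4 7.2] M [0.25 0.04 0.04] J [-19.8  35.4  90.7   0.   53.8  76.2]
1.2 ((424.9764709472656, 202.56752014160156), (135.80577087402344, 64.1334228515625), 3.0347065925598145) [226.63534361 238.04630179] [26.54058727 51.7969179 ]
3 ((424.8841857910156, 204.27825927734375), (135.66836547851562, 63.98249435424805), 4.797487258911133) [225.28683676 237.80678429] [27.87866827 52.36274193]
4.5 ((424.766357421875, 205.70103454589844), (135.5540771484375, 63.85075378417969), 6.26499080657959) [224.17208275 237.64215379] [28.97703075 52.79489684]
1.2 ((424.9757995605469, 205.5099639892578), (135.8274688720703, 64.2533950805664), 3.064295768737793) [225.48467905 238.06635933] [26.59480318 51.79836857]
```

Call:
apply_moves(targets=[{"dx": 0,"dy": 0,"dz": 4,"twist": 0,"grip": 1},{"dx": 0,"dy": 0,"dz": 9,"twist": 0,"grip": 1},{"dx": 0,"dy": 0,"dz": 14,"twist": 0,"grip": 1},{"dx": -1,"dy": 2,"dz": 18.5,"twist": 0.02,"grip": 1},{"dx": -3,"dy": 6,"dz": 22,"twist": 0.04,"grip": 1},{"dx": -5.5,"dy": 11,"dz": 22,"twist": 0.06,"grip": 1},{"dx": -8,"dy": 16,"dz": 22,"twist": 0.08,"grip": 1},{"dx": -10.5,"dy": 21,"dz": 22,"twist": 0.1,"grip": 1},{"dx": -13,"dy": 26,"dz": 22,"twist": 0.126,"grip": 1},{"dx": -15.5,"dy": 31,"dz": 22,"twist": 0.126,"grip": 1},{"dx": -17.8,"dy": 35.5,"dz": 21,"twist": 0.126,"grip": 1},{"dx": -19.1,"dy": 38.5,"dz": 19,"twist": 0.126,"grip": 1}])

```text
time_s: 71.72
tcp_pos: [0.4305, 0.2074, 0.2031]
ee_rot: [[1.0, 0.023, 0.001], [0.023, -1.0, 0.001], [0.001, -0.001, -1.0]]
force: [1.2, 0.3, -3.5]
width: 0.0559
finger_force: 39.6
```

Call:
apply_moves(targets=[{"dx": 0,"dy": 0,"dz": 0,"twist": 0,"grip": 1},{"dx": 0,"dy": 0,"dz": 0,"twist": 0,"grip": 1}])

```text
time_s: 71.97
tcp_pos: [0.4318, 0.2054, 0.2028]
ee_rot: [[1.0, 0.022, -0.0], [0.022, -1.0, -0.001], [-0.0, 0.001, -1.0]]
force: [1.0, -0.6, -3.2]
width: 0.0554
finger_force: 39.6
```

```bash
python3 -c "
from h import *
st()"
```

```text
t 71.97 tcp [0.4318 0.2054 0.2028] yaw(y) -88.71 z [-0.    -0.001 -1.   ] w 0.0554 ff 39.6 F [ 1.  -0.6 -3.2] M [ 0.03 -0.01  0.05] J [ 20.4  11.3  99.8  -0.   68.9 109.1]
```

Call:
apply_moves(targets=[{"dx": 0.1,"dy": 0,"dz": -2,"twist": 0,"grip": 1},{"dx": 0.1,"dy": 0,"dz": -4,"twist": 0,"grip": 1},{"dx": 0.1,"dy": 0,"dz": -5.2,"twist": 0,"grip": 1},{"dx": 0.1,"dy": 0,"dz": -5.9,"twist": 0,"grip": 1},{"dx": 0.1,"dy": 0,"dz": -6.5,"twist": 0,"grip": 1},{"dx": 0.1,"dy": 0,"dz": -6.6,"twist": 0,"grip": 1}])

```text
time_s: 72.72
tcp_pos: [0.4294, 0.2046, 0.138]
ee_rot: [[1.0, 0.021, -0.006], [0.021, -1.0, -0.001], [-0.006, 0.001, -1.0]]
force: [-12.8, -0.9, 15.5]
width: 0.0555
finger_force: 42.0
```

```bash
python3 -c "
from h import *
st()"
```

```text
t 72.72 tcp [0.4294 0.2046 0.138 ] yaw(y) -88.82 z [-0.006 -0.001 -1.   ] w 0.0555 ff 42.0 F [-12.8  -0.9  15.5] M [-0.15  1.46 -0.05] J [2.030e+01 1.550e+01 1.051e+02 1.000e-01 5.980e+01 1.091e+02]
```

Call:
apply_moves(targets=[{"dx": -0.5,"dy": 0,"dz": -0.12,"twist": 0,"grip": 1},{"dx": -1,"dy": 0,"dz": -0.25,"twist": 0,"grip": 1},{"dx": -1.5,"dy": -0.03,"dz": -0.37,"twist": 0,"grip": 1},{"dx": -1.9,"dy": -0.04,"dz": -0.47,"twist": 0,"grip": 1},{"dx": -1.9,"dy": -0.04,"dz": -0.47,"twist": 0,"grip": 1}])

```text
time_s: 73.35
tcp_pos: [0.4161, 0.2058, 0.133]
ee_rot: [[1.0, 0.022, 0.005], [0.022, -1.0, 0.001], [0.005, -0.001, -1.0]]
force: [4.2, -1.4, 4.7]
width: 0.0555
finger_force: 40.7
```

```bash
python3 -c "
from h import *
st()"
```

```text
t 73.35 tcp [0.4161 0.2058 0.133 ] yaw(y) -88.75 z [ 0.005  0.001 -1.   ] w 0.0555 ff 40.7 F [ 4.2 -1.4  4.7] M [-0.19 -0.88 -0.09] J [ 2.110e+01  1.480e+01  1.072e+02 -1.000e-01  5.780e+01  1.099e+02]
```

Call:
apply_moves(targets=[{"dx": 0.2,"dy": 0,"dz": 0,"twist": 0,"grip": -1},{"dx": 0.2,"dy": 0,"dz": 0,"twist": 0,"grip": -1},{"dx": 0.2,"dy": 0,"dz": 0,"twist": 0,"grip": -1},{"dx": 0.2,"dy": 0,"dz": 0,"twist": 0,"grip": -1},{"dx": 0.2,"dy": 0,"dz": 2,"twist": 0,"grip": -1},{"dx": 0.2,"dy": 0,"dz": 6,"twist": 0,"grip": -1},{"dx": 0.2,"dy": 0,"dz": 11,"twist": 0,"grip": -1},{"dx": 0.5,"dy": -2,"dz": 12,"twist": 0,"grip": -1}])

```text
time_s: 74.35
tcp_pos: [0.4209, 0.1867, 0.2557]
ee_rot: [[1.0, 0.024, 0.006], [0.024, -1.0, 0.003], [0.007, -0.003, -1.0]]
force: [-0.5, -0.8, 0.4]
width: 0.085
finger_force: 0.0
```

Call:
apply_moves(targets=[{"dx": 0.5,"dy": -4,"dz": 0,"twist": -0.02,"grip": -1},{"dx": 1,"dy": -9,"dz": 0,"twist": -0.05,"grip": -1},{"dx": 1,"dy": -14,"dz": 0,"twist": -0.07,"grip": -1},{"dx": 1.3,"dy": -19,"dz": 0,"twist": -0.09,"grip": -1},{"dx": 1.6,"dy": -24,"dz": 0,"twist": -0.11,"grip": -1},{"dx": 2,"dy": -29,"dz": 0,"twist": -0.14,"grip": -1},{"dx": 2.3,"dy": -34,"dz": -1,"twist": -0.17,"grip": -1},{"dx": 2.5,"dy": -39,"dz": -3,"twist": -0.2,"grip": -1},{"dx": 2.7,"dy": -44,"dz": -6,"twist": -0.231,"grip": -1},{"dx": 2.7,"dy": -48,"dz": -9,"twist": -0.231,"grip": -1},{"dx": 2.7,"dy": -51.2,"dz": -12,"twist": -0.231,"grip": -1},{"dx": 2.7,"dy": -51.2,"dz": -12,"twist": -0.231,"grip": -1}])

```text
time_s: 75.85
tcp_pos: [0.4444, -0.3276, 0.1294]
ee_rot: [[0.978, -0.21, -0.004], [-0.21, -0.978, 0.003], [-0.005, -0.002, -1.0]]
force: [0.0, 0.6, 1.2]
width: 0.0855
finger_force: 0.0
```

```bash
cat > chk.py <<'E'
from h import *
from cart import *
def exp(n,O=(.3725,.2047,.05),yw=1.2):
    a=np.radians(14);y=np.radians(yw);O=np.array(O)
    R=np.array([[np.cos(y),-np.sin(y),0],[np.sin(y),np.cos(y),0],[0,0,1]])@np.array([[np.cos(a),0,-np.sin(a)],[0,1,0],[np.sin(a),0,np.cos(a)]])
    return np.array([O+R@np.array([i,j,k]) for i in(0,.13) for j in(-.028,.028) for k in(0,.056*n)])
def check(n):
    for nm in("top","scene"):
        im,K,T=shot(nm); m=cv2.inRange(cv2.cvtColor(im,cv2.COLOR_BGR2HSV),(8,60,60),(28,255,255))
        P=np.array([proj(p,K,T) for p in exp(n)]); lo,hi=(P.min(0)-25).astype(int),(P.max(0)+25).astype(int)
        w=np.zeros_like(m); w[lo[1]:hi[1],lo[0]:hi[0]]=255; m=cv2.morphologyEx(m&w,cv2.MORPH_CLOSE,np.ones((11,11)))
        c=max(cv2.findContours(m,0,2)[0],key=cv2.contourArea); h=cv2.convexHull(P.astype(np.float32))
        print(nm,"bbox",cv2.boundingRect(c),"exp",np.round(np.r_[P.min(0),P.max(0)-P.min(0)],1),"area",cv2.contourArea(cv2.convexHull(c)),cv2.contourArea(h),"angle",cv2.minAreaRect(c)[2],cv2.minAreaRect(h)[2])
E
python3 cart.py; python3 -c "
from chk import *
check(2)"
```

```text
t 75.85 tcp [ 0.4444 -0.3276  0.1294] yaw(y) -102.15 z [-0.004  0.003 -1.   ] w 0.0855 ff 0.0 F [0.  0.6 1.2] M [ 0.01  0.04 -0.03] J [-40.8  21.5  96.7  -0.   62.1  61.4]
(-64, 772, 105, 97, 90.2, (0, 439, 43, 41))
(425, 219, 146, 73, 2.7, (224, 240, 28, 54))
(639, -361, 135, 63, 172.2, (432, 164, 25, 48))
top bbox (224, 240, 28, 54) exp [222.7 238.   30.5  55.8] area 1342.5 1512.2500908118673 angle 86.98721313476562 87.20661926269531
scene bbox (380, 233, 56, 57) exp [378.9 231.9  57.   58.5] area 1894.5 1940.0149816726334 angle 22.833654403686523 60.26970672607422
```

Call:
apply_moves(targets=[{"dx": 0.2,"dy": 0,"dz": -5,"twist": 0,"grip": -1},{"dx": 0.2,"dy": 0,"dz": -9,"twist": 0,"grip": -1},{"dx": 0.2,"dy": 0,"dz": -11,"twist": 0,"grip": -1},{"dx": 0.2,"dy": 0,"dz": -11.8,"twist": 0,"grip": -1},{"dx": 0.2,"dy": 0,"dz": -11.8,"twist": 0,"grip": 1},{"dx": 0.2,"dy": 0,"dz": -11.8,"twist": 0,"grip": 1},{"dx": 0.2,"dy": 0,"dz": -11.8,"twist": 0,"grip": 1},{"dx": 0.2,"dy": 0,"dz": -11.8,"twist": 0,"grip": 1},{"dx": 0.2,"dy": 0,"dz": -11.8,"twist": 0,"grip": 1}], squeeze=35)

```text
time_s: 77.12
tcp_pos: [0.449, -0.3273, 0.0157]
ee_rot: [[0.978, -0.208, 0.003], [-0.208, -0.978, -0.002], [0.003, 0.001, -1.0]]
force: [0.3, 0.6, 5.8]
width: 0.0558
finger_force: 39.2
```

```bash
python3 -c "
from h import *
st()"
```

```text
t 77.12 tcp [ 0.449  -0.3273  0.0157] yaw(y) -101.98 z [ 0.003 -0.002 -1.   ] w 0.0558 ff 39.2 F [0.3 0.6 5.8] M [0.11 0.02 0.14] J [-40.5  30.1 103.1   0.   46.6  61.5]
```

Call:
apply_moves(targets=[{"dx": 0,"dy": 0,"dz": 5,"twist": 0,"grip": 1},{"dx": 0,"dy": 0,"dz": 10,"twist": 0,"grip": 1},{"dx": 0,"dy": 2,"dz": 15,"twist": 0.02,"grip": 1},{"dx": 0.5,"dy": 6,"dz": 20,"twist": 0.06,"grip": 1},{"dx": 1,"dy": 11,"dz": 24,"twist": 0.1,"grip": 1},{"dx": 1,"dy": 16.5,"dz": 26,"twist": 0.14,"grip": 1},{"dx": 1,"dy": 22,"dz": 26,"twist": 0.18,"grip": 1},{"dx": 0.5,"dy": 27.5,"dz": 26,"twist": 0.22,"grip": 1},{"dx": 0,"dy": 33,"dz": 26,"twist": 0.231,"grip": 1},{"dx": -1,"dy": 38.5,"dz": 26,"twist": 0.231,"grip": 1},{"dx": -2,"dy": 44,"dz": 26,"twist": 0.231,"grip": 1},{"dx": -2.6,"dy": 48,"dz": 26,"twist": 0.231,"grip": 1}])

```text
time_s: 78.62
tcp_pos: [0.4203, 0.1552, 0.2741]
ee_rot: [[1.0, 0.023, -0.001], [0.023, -1.0, 0.0], [-0.001, -0.0, -1.0]]
force: [0.8, -0.4, -2.1]
width: 0.0557
finger_force: 39.2
```

Call:
apply_moves(targets=[{"dx": -0.5,"dy": 3,"dz": -1,"twist": 0,"grip": 1},{"dx": -0.5,"dy": 5.3,"dz": -1,"twist": 0,"grip": 1},{"dx": -0.5,"dy": 5.3,"dz": -1,"twist": 0,"grip": 1},{"dx": -0.5,"dy": 5.3,"dz": -1,"twist": 0,"grip": 1}])

```text
time_s: 79.12
tcp_pos: [0.4165, 0.2056, 0.264]
ee_rot: [[1.0, 0.022, -0.001], [0.022, -1.0, -0.001], [-0.001, 0.001, -1.0]]
force: [0.6, -0.4, -2.9]
width: 0.0559
finger_force: 39.0
```

```bash
python3 -c "
from h import *
st()"
```

```text
t 79.12 tcp [0.4165 0.2056 0.264 ] yaw(y) -88.74 z [-0.001 -0.001 -1.   ] w 0.0559 ff 39.0 F [ 0.6 -0.4 -2.9] M [-0.02  0.01 -0.03] J [ 21.1   7.2  95.6  -0.   77.3 109.8]
```

Call:
apply_moves(targets=[{"dx": 0.2,"dy": 0,"dz": -2.5,"twist": 0,"grip": 1},{"dx": 0.2,"dy": 0,"dz": -4.5,"twist": 0,"grip": 1},{"dx": 0.2,"dy": 0,"dz": -5.8,"twist": 0,"grip": 1},{"dx": 0.2,"dy": 0,"dz": -6.5,"twist": 0,"grip": 1},{"dx": 0.2,"dy": 0,"dz": -7.1,"twist": 0,"grip": 1},{"dx": 0.2,"dy": 0,"dz": -7.2,"twist": 0,"grip": 1}])

```text
time_s: 79.88
tcp_pos: [0.4166, 0.2053, 0.1937]
ee_rot: [[1.0, 0.021, -0.003], [0.021, -1.0, -0.001], [-0.003, 0.001, -1.0]]
force: [-11.6, -2.7, 19.3]
width: 0.0554
finger_force: 42.5
```

```bash
python3 -c "
from h import *
st()"
```

```text
t 79.88 tcp [0.4166 0.2053 0.1937] yaw(y) -88.8 z [-0.003 -0.001 -1.   ] w 0.0554 ff 42.5 F [-11.6  -2.7  19.3] M [-0.5   1.19 -0.13] J [ 21.   10.9 101.9   0.   67.4 109.8]
```

Call:
apply_moves(targets=[{"dx": -0.5,"dy": 0,"dz": -0.12,"twist": 0,"grip": 1},{"dx": -1,"dy": 0,"dz": -0.25,"twist": 0,"grip": 1},{"dx": -1.5,"dy": -0.03,"dz": -0.37,"twist": 0,"grip": 1},{"dx": -1.9,"dy": -0.04,"dz": -0.47,"twist": 0,"grip": 1},{"dx": -1.9,"dy": -0.04,"dz": -0.47,"twist": 0,"grip": 1}])

```text
time_s: 80.5
tcp_pos: [0.4025, 0.2063, 0.1888]
ee_rot: [[1.0, 0.022, 0.006], [0.022, -1.0, 0.001], [0.006, -0.001, -1.0]]
force: [3.8, -1.4, 7.2]
width: 0.0557
finger_force: 41.2
```

```bash
python3 -c "
from h import *
st()"
```

```text
t 80.5 tcp [0.4025 0.2063 0.1888] yaw(y) -88.76 z [ 0.006  0.001 -1.   ] w 0.0557 ff 41.2 F [ 3.8 -1.4  7.2] M [-0.18 -0.92 -0.15] J [ 2.180e+01  1.000e+01  1.040e+02 -1.000e-01  6.570e+01  1.106e+02]
```

Call:
apply_moves(targets=[{"dx": 0.2,"dy": 0,"dz": 0,"twist": 0,"grip": -1},{"dx": 0.2,"dy": 0,"dz": 0,"twist": 0,"grip": -1},{"dx": 0.2,"dy": 0,"dz": 0,"twist": 0,"grip": -1},{"dx": 0.2,"dy": 0,"dz": 0,"twist": 0,"grip": -1},{"dx": 0.2,"dy": 0,"dz": 2,"twist": 0,"grip": -1},{"dx": 0.2,"dy": 0,"dz": 6,"twist": 0,"grip": -1},{"dx": 1,"dy": -2,"dz": 8,"twist": 0,"grip": -1}])

```text
time_s: 81.38
tcp_pos: [0.4103, 0.1868, 0.2692]
ee_rot: [[1.0, 0.024, 0.002], [0.024, -1.0, 0.001], [0.002, -0.001, -1.0]]
force: [0.2, -0.0, -0.2]
width: 0.085
finger_force: 0.0
```

Call:
apply_moves(targets=[{"dx": 2,"dy": -5,"dz": 0,"twist": -0.02,"grip": -1},{"dx": 4.2,"dy": -10,"dz": 0,"twist": -0.04,"grip": -1},{"dx": 6.4,"dy": -15,"dz": 0,"twist": -0.06,"grip": -1},{"dx": 8.6,"dy": -20,"dz": 0,"twist": -0.08,"grip": -1},{"dx": 10.8,"dy": -25,"dz": 0,"twist": -0.1,"grip": -1},{"dx": 13,"dy": -30,"dz": -2,"twist": -0.12,"grip": -1},{"dx": 15.2,"dy": -35,"dz": -4,"twist": -0.14,"grip": -1},{"dx": 17.4,"dy": -40,"dz": -6,"twist": -0.158,"grip": -1},{"dx": 19.6,"dy": -45,"dz": -8,"twist": -0.158,"grip": -1},{"dx": 21.6,"dy": -50,"dz": -10,"twist": -0.158,"grip": -1},{"dx": 23,"dy": -54.8,"dz": -13,"twist": -0.158,"grip": -1},{"dx": 23,"dy": -54.8,"dz": -13,"twist": -0.158,"grip": -1}])

```text
time_s: 82.88
tcp_pos: [0.6384, -0.365, 0.1325]
ee_rot: [[0.99, -0.139, -0.005], [-0.139, -0.99, 0.002], [-0.006, -0.002, -1.0]]
force: [-0.8, -0.1, -0.8]
width: 0.0852
finger_force: 0.0
```

```bash
python3 cart.py; python3 -c "
from chk import *
check(3)"
```

```text
t 82.88 tcp [ 0.6384 -0.365   0.1325] yaw(y) -98.01 z [-0.005  0.002 -1.   ] w 0.0852 ff 0.0 F [-0.8 -0.1 -0.8] M [-0.01  0.03  0.01] J [-33.   34.6  71.6  -0.1  74.2  65. ]
(-64, 772, 105, 97, 90.2, (0, 439, 43, 41))
(420, 227, 157, 85, 0.9, (219, 240, 32, 58))
top bbox (219, 240, 32, 58) exp [218.4 238.   34.8  60.2] area 1615.0 1837.6571930232458 angle 86.42366790771484 87.20661926269531
scene bbox (380, 217, 62, 73) exp [378.9 216.   63.7  74.4] area 2590.0 2684.826618601568 angle 22.61986541748047 22.58652687072754
```

Call:
apply_moves(targets=[{"dx": 0.1,"dy": 0.1,"dz": -5,"twist": 0,"grip": -1},{"dx": 0.1,"dy": 0.1,"dz": -9,"twist": 0,"grip": -1},{"dx": 0.1,"dy": 0.1,"dz": -11.5,"twist": 0,"grip": -1},{"dx": 0.1,"dy": 0.1,"dz": -12.3,"twist": 0,"grip": -1},{"dx": 0.1,"dy": 0.1,"dz": -12.3,"twist": 0,"grip": 1},{"dx": 0.1,"dy": 0.1,"dz": -12.3,"twist": 0,"grip": 1},{"dx": 0.1,"dy": 0.1,"dz": -12.3,"twist": 0,"grip": 1},{"dx": 0.1,"dy": 0.1,"dz": -12.3,"twist": 0,"grip": 1},{"dx": 0.1,"dy": 0.1,"dz": -12.3,"twist": 0,"grip": 1}], squeeze=35)

```text
time_s: 84.15
tcp_pos: [0.6424, -0.3621, 0.0171]
ee_rot: [[0.991, -0.136, 0.004], [-0.136, -0.991, -0.002], [0.004, 0.002, -1.0]]
force: [-0.7, -0.7, 5.8]
width: 0.0556
finger_force: 40.3
```

```bash
python3 -c "
from h import *
st()"
```

```text
t 84.15 tcp [ 0.6424 -0.3621  0.0171] yaw(y) -97.79 z [ 0.004 -0.002 -1.   ] w 0.0556 ff 40.3 F [-0.7 -0.7  5.8] M [-0.15  0.09  0.1 ] J [-32.7  40.6  77.9  -0.   61.2  65.1]
```

Call:
apply_moves(targets=[{"dx": 0,"dy": 0,"dz": 5,"twist": 0,"grip": 1},{"dx": 0,"dy": 0,"dz": 10.5,"twist": 0,"grip": 1},{"dx": 0,"dy": 1,"dz": 16,"twist": 0.02,"grip": 1},{"dx": -1.5,"dy": 4,"dz": 20.5,"twist": 0.04,"grip": 1},{"dx": -3,"dy": 8,"dz": 24.5,"twist": 0.06,"grip": 1},{"dx": -5,"dy": 12.5,"dz": 28,"twist": 0.08,"grip": 1},{"dx": -7,"dy": 17.5,"dz": 30,"twist": 0.1,"grip": 1},{"dx": -9,"dy": 22.5,"dz": 30.5,"twist": 0.12,"grip": 1},{"dx": -11,"dy": 27.5,"dz": 30.5,"twist": 0.14,"grip": 1},{"dx": -13,"dy": 32.5,"dz": 30.5,"twist": 0.158,"grip": 1},{"dx": -15,"dy": 37.5,"dz": 30.5,"twist": 0.158,"grip": 1},{"dx": -17,"dy": 42,"dz": 30.5,"twist": 0.158,"grip": 1}])

```text
time_s: 85.65
tcp_pos: [0.469, 0.0607, 0.3191]
ee_rot: [[1.0, 0.022, -0.001], [0.022, -1.0, 0.001], [-0.001, -0.001, -1.0]]
force: [0.5, 0.5, -4.7]
width: 0.0561
finger_force: 39.8
```

Call:
apply_moves(targets=[{"dx": -2,"dy": 4.5,"dz": 0,"twist": 0,"grip": 1},{"dx": -4,"dy": 9,"dz": 0,"twist": 0,"grip": 1},{"dx": -5.5,"dy": 12.5,"dz": 0,"twist": 0,"grip": 1},{"dx": -6.7,"dy": 14.7,"dz": 0,"twist": 0,"grip": 1},{"dx": -6.7,"dy": 14.7,"dz": 0,"twist": 0,"grip": 1},{"dx": -6.7,"dy": 14.7,"dz": 0,"twist": 0,"grip": 1}])

```text
time_s: 86.4
tcp_pos: [0.4035, 0.2055, 0.3192]
ee_rot: [[1.0, 0.022, -0.0], [0.022, -1.0, -0.001], [-0.0, 0.001, -1.0]]
force: [-0.6, 0.9, -3.6]
width: 0.0553
finger_force: 39.6
```

```bash
python3 -c "
from h import *
st()"
```

```text
t 86.4 tcp [0.4035 0.2055 0.3192] yaw(y) -88.73 z [-0.    -0.001 -1.   ] w 0.0553 ff 39.6 F [-0.6  0.9 -3.6] M [0.03 0.01 0.01] J [ 21.7   4.1  91.1  -0.   84.8 110.4]
```

Call:
apply_moves(targets=[{"dx": 0.2,"dy": 0,"dz": -2.5,"twist": 0,"grip": 1},{"dx": 0.2,"dy": 0,"dz": -4.5,"twist": 0,"grip": 1},{"dx": 0.2,"dy": 0,"dz": -5.8,"twist": 0,"grip": 1},{"dx": 0.2,"dy": 0,"dz": -6.5,"twist": 0,"grip": 1},{"dx": 0.2,"dy": 0,"dz": -7.0,"twist": 0,"grip": 1},{"dx": 0.2,"dy": 0,"dz": -7.1,"twist": 0,"grip": 1}])

```text
time_s: 87.15
tcp_pos: [0.4048, 0.2053, 0.2505]
ee_rot: [[1.0, 0.021, -0.001], [0.021, -1.0, -0.0], [-0.001, 0.0, -1.0]]
force: [-10.1, -1.7, 14.6]
width: 0.0557
finger_force: 43.7
```

```bash
python3 -c "
from h import *
st()"
```

```text
t 87.15 tcp [0.4048 0.2053 0.2505] yaw(y) -88.8 z [-0.001 -0.    -1.   ] w 0.0557 ff 43.7 F [-10.1  -1.7  14.6] M [-0.53  0.99 -0.19] J [ 21.5   6.9  98.    0.   75.2 110.3]
```

Call:
apply_moves(targets=[{"dx": -0.5,"dy": 0,"dz": -0.12,"twist": 0,"grip": 1},{"dx": -1,"dy": 0,"dz": -0.25,"twist": 0,"grip": 1},{"dx": -1.5,"dy": -0.03,"dz": -0.37,"twist": 0,"grip": 1},{"dx": -1.9,"dy": -0.04,"dz": -0.47,"twist": 0,"grip": 1},{"dx": -1.9,"dy": -0.04,"dz": -0.47,"twist": 0,"grip": 1}])

```text
time_s: 87.78
tcp_pos: [0.3867, 0.2057, 0.2439]
ee_rot: [[1.0, 0.022, 0.0], [0.022, -1.0, 0.0], [0.0, -0.0, -1.0]]
force: [0.4, -0.3, 2.8]
width: 0.0562
finger_force: 42.4
```

```bash
python3 -c "
from h import *
st()"
```

```text
t 87.78 tcp [0.3867 0.2057 0.2439] yaw(y) -88.75 z [ 0.  0. -1.] w 0.0562 ff 42.4 F [ 0.4 -0.3  2.8] M [ 0.04 -0.57 -0.06] J [ 22.5   5.8 100.2   0.   73.9 111.2]
```

Call:
apply_moves(targets=[{"dx": -0.25,"dy": 0,"dz": -0.06,"twist": 0,"grip": 1},{"dx": -0.4,"dy": 0,"dz": -0.1,"twist": 0,"grip": 1},{"dx": -0.4,"dy": 0,"dz": -0.1,"twist": 0,"grip": 1}])

```text
time_s: 88.15
tcp_pos: [0.386, 0.2057, 0.2436]
ee_rot: [[1.0, 0.022, 0.006], [0.022, -1.0, 0.0], [0.006, -0.0, -1.0]]
force: [8.3, -0.9, 3.3]
width: 0.0554
finger_force: 42.4
```

```bash
python3 -c "
from chk import *
st(); check(4)"
```

```text
t 88.15 tcp [0.386  0.2057 0.2436] yaw(y) -88.76 z [ 0.006  0.    -1.   ] w 0.0554 ff 42.4 F [ 8.3 -0.9  3.3] M [-0.16 -0.96 -0.12] J [ 2.260e+01  5.600e+00  1.005e+02 -1.000e-01  7.350e+01  1.114e+02]
top bbox (229, 240, 22, 26) exp [213.7 238.   39.4  65. ] area 431.0 2210.056941222283 angle 86.18592071533203 87.20661926269531
scene bbox (380, 204, 65, 86) exp [378.9 199.2  70.7  91.1] area 3244.0 3490.1840213472024 angle 19.09349250793457 22.5865478515625
```

Contact with the backstop (8 N). Release and retreat upslope/up and away.

Call:
apply_moves(targets=[{"dx": 0.2,"dy": 0,"dz": 0,"twist": 0,"grip": -1},{"dx": 0.2,"dy": 0,"dz": 0,"twist": 0,"grip": -1},{"dx": 0.2,"dy": 0,"dz": 0,"twist": 0,"grip": -1},{"dx": 0.2,"dy": 0,"dz": 0,"twist": 0,"grip": -1},{"dx": 0.2,"dy": 0,"dz": 2,"twist": 0,"grip": -1},{"dx": 0.2,"dy": 0,"dz": 6,"twist": 0,"grip": -1},{"dx": 1,"dy": -2,"dz": 8,"twist": 0,"grip": -1},{"dx": 2,"dy": -7,"dz": 8,"twist": 0,"grip": -1},{"dx": 3,"dy": -12,"dz": 8,"twist": 0,"grip": -1},{"dx": 4,"dy": -17,"dz": 8,"twist": 0,"grip": -1},{"dx": 5,"dy": -22,"dz": 8,"twist": 0,"grip": -1},{"dx": 6,"dy": -27,"dz": 8,"twist": 0,"grip": -1}])

```text
time_s: 89.75
tcp_pos: [0.4428, -0.0659, 0.3228]
ee_rot: [[1.0, 0.022, 0.0], [0.022, -1.0, 0.0], [0.0, -0.0, -1.0]]
force: [0.3, 0.2, -0.3]
width: 0.0852
finger_force: 0.0
```

Call:
apply_moves(targets=[{"dx": 1,"dy": -5,"dz": 0,"twist": 0,"grip": -1},{"dx": 2,"dy": -10,"dz": 0,"twist": 0,"grip": -1},{"dx": 2,"dy": -15,"dz": 0,"twist": 0,"grip": -1},{"dx": 2,"dy": -20,"dz": 0,"twist": 0,"grip": -1},{"dx": 2,"dy": -20,"dz": 0,"twist": 0,"grip": -1}])

```text
time_s: 90.38
tcp_pos: [0.4627, -0.2677, 0.3221]
ee_rot: [[1.0, 0.017, -0.001], [0.017, -1.0, -0.001], [-0.001, 0.001, -1.0]]
force: [0.8, 0.6, -0.1]
width: 0.0851
finger_force: 0.0
```

```bash
python3 -c "
from chk import *
st(); check(4)
a=np.load('/tmp/scene.npz')['im'];b=np.load('/tmp/top.npz')['im']
cv2.imwrite('pics/f1.png',np.hstack([cv2.resize(a[180:345,310:475],(400,400)),cv2.resize(b[170:310,160:300],(400,400))]))"
```

```text
t 90.38 tcp [ 0.4627 -0.2677  0.3221] yaw(y) -89.0 z [-0.001 -0.001 -1.   ] w 0.0851 ff 0.0 F [ 0.8  0.6 -0.1] M [0.04 0.01 0.01] J [-34.5  11.   82.3  -0.1  86.6  54.5]
top bbox (214, 240, 38, 63) exp [213.7 238.   39.4  65. ] area 2027.0 2210.056941222283 angle 87.1375961303711 87.20661926269531
scene bbox (380, 190, 77, 100) exp [378.9 199.2  70.7  91.1] area 3840.0 3490.1840213472024 angle 23.294565200805664 22.5865478515625
```

View pics/f1.png

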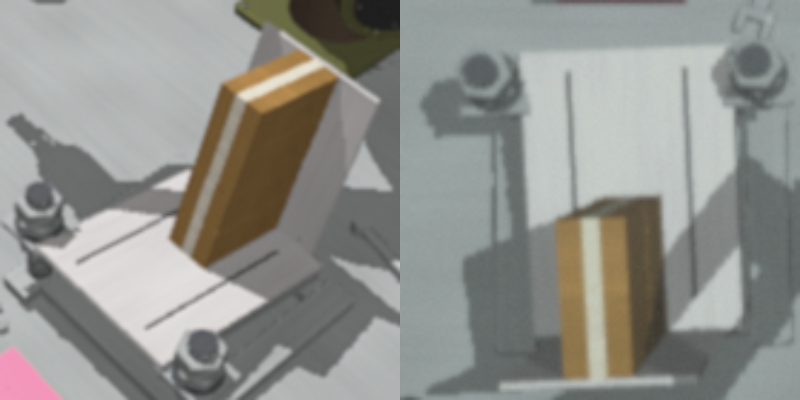

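```bash
python3 -c "
from cell import manip
print(manip.finish_job())"
```

```text
the job is handed in; nothing more can be done
None
```

I locked both nuts, stacked all four cartons squarely against the backstop half-way across the deck, and handed the job in at about 90 s. The right nut is about 1.05 rad past contact. The left nut is about 1.13 rad (1.05 to 1.21) because I over-tightened it by mistake, ran it back up and redid it.

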